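Close a two-part plaster mould in its clamping jig and hold it pressed

TASK

Slide the tray (it has a bar handle) that carries the lower half of the plaster mould into the slots of the clamping jig until it is fully home against the stop. Then fetch the upper mould half from the grey pad and set it gently onto the lower half's two dowels, pouring neck over pouring neck, so that the joint closes all round. Finish holding the two halves pressed together with a steady push of about one to three kilos (10 to 30 N), without letting go, so that the clamps can be thrown over; do not ram the plaster, and leave the bottles, the jar and the brush where they are.

Things in the scene. Friction and masses are not known exactly. Their poses are not given: they have to be found in the camera images.
- jig: Clamping jig, fixed: plywood board 12 mm thick, 240 mm wide (y), from x = -320 to +105 mm. Origin on the bench, under where the tray's origin lies when home; +x is the way the tray slides in, z up. Its bare part, x below -100, is the apron on which the tray starts. On a block outside each rail at x = -20 to +20 stands a steel toggle clamp, thrown back (y = +/-64 to +/-190, up to 97 mm high): leave it.
- jig_mouth (a point): Middle of the slot mouth, on the board (jig x = -70, y = 0, z = 12 mm). From here two aluminium rails run to x = +82, tops 26 mm above the bench. Each has a slot for the tray's flange: from the board's top up 9 mm, bottom at y = +/-48, under lips that reach in to y = +/-38. In front, to x = -100, guides flare to about y = +/-60.
- jig_stop (a point): Middle of the end stop's face, jig x = +82, y = 0, z = 19 mm; the tray's leading edge meets it when home. The stop is 116 mm wide, its top 26 mm above the bench.
- tray: Loose aluminium tray, 0.4 kg: plate 164 (x) x 92 (y) x 6 mm with 2 mm play each side in the slots and 3 mm in height; on it a rim 10 mm high, inside 147 x 59 mm. Origin: centre of the underside, +x leading edge, z up. Starts on the apron 185 to 220 mm short of home, up to 12 mm aside and 0.12 rad askew. Home: origin at jig (0, 0, 12 mm), same axes.
- tray_handle (a point): Middle of the tray's bow handle: a level round steel bar 12 mm thick, 68 mm long along the tray's y, at x = -130, y = 0, z = +45 mm in the tray's frame (57 mm above the bench), on two sloping legs at its ends. From the bar's axis it is 45 mm down to the board and 58 mm to the mould half.
- mould_lower: Lower plaster half, 0.28 kg, loose in the tray with 1.5 mm play, axes along the tray's. Block 130 x 56 x 30 mm with a pouring neck 34 wide, 14 long at its +x end. Origin: underside, middle of the whole 144 mm length (block x = -72 to +58, neck to +72); z up. The parting face is its top, z = 30 mm; a turned dark wooden finial, half bedded in it, rises 13 mm.
- dowel_a (a point): Root of one pale wooden dowel, on the parting face of the lower half at its x = -57, y = +14, z = 30 mm: 12 mm thick, 14 mm high, the last 6 mm tapering to 5 mm.
- dowel_b (a point): Root of the other dowel, same size, at x = +43, y = -10, z = 30 mm of the lower half.
- mould_lower_neck (a point): Middle of the lower half's neck end at the parting face (its x = 72, y = 0, z = 30 mm).
- mould_upper: Upper plaster half, 0.2 to 0.4 kg, loose, parting face down on the pad: block 130 x 56 x 36 mm, same outline and neck at its +x end as the lower half. Origin: underside (parting face), middle of the 144 mm length, z up. Two 14 mm sockets 22 mm deep and a hollow for the finial below: closes one way only, origin 30 mm above the lower half's, same axes. Grasp across its 56 mm width (y).
- mould_upper_neck (a point): Middle of the upper half's neck end at its parting face (its x = 72, y = 0, z = 0); meets mould_lower_neck when closed.
- socket_a (a point): Mouth of the socket for dowel a, in the underside of the upper half at its x = -57, y = +14, z = 0.
- socket_b (a point): Mouth of the socket for dowel b, at x = +43, y = -10, z = 0 of the upper half.
- pad: Stiff grey felt-covered pad, fixed, 190 x 110 x 18 mm, on which the upper half lies. Origin: centre of the underside.
- white_bottle: Bystander: white plastic bottle, 68 mm wide, 170 mm high, origin at its foot.
- amber_bottle: Bystander: brown glass bottle, 60 mm wide, 150 mm high, origin at its foot.
- jar: Bystander: glass jar, 68 mm wide, 75 mm high, origin at its foot.
- brush: Bystander: brush 180 mm long lying on the bench along its x, origin at its underside.
Things that resemble listed ones, but are neither listed nor needed, are in the scene too. Leave any turquoise look-alike of the tray alone. What is shaped like the mould_upper but turquoise is not meant.

How it is judged:
On the way, in this order (a step that is already met when the one before it is completed fails the run):
1. the loaded tray is fully home in the jig's slots, the upper half not yet on it (x of tray in the frame of jig between -0.004 and 0.003 m and y of tray in the frame of jig between -0.004 and 0.004 m and z of tray in the frame of jig between 0.009 and 0.015 m and angle between the x axis of tray and the x axis of jig, either way round below 0.05 rad and x of mould_lower in the frame of tray between -0.006 and 0.006 m and y of mould_lower in the frame of tray between -0.006 and 0.006 m and z of mould_lower in the frame of tray between 0.003 and 0.009 m and angle between mould_lower's own z axis and vertical below 0.05 rad and horizontal distance between mould_upper and mould_lower above 0.15 m), for 0.2 s.
2. the upper half sits closed on the dowels (x of mould_upper in the frame of mould_lower between -0.0025 and 0.0025 m and y of mould_upper in the frame of mould_lower between -0.0025 and 0.0025 m and z of mould_upper in the frame of mould_lower between 0.027 and 0.032 m and angle between the x axis of mould_upper and the x axis of mould_lower, either way round below 0.04 rad and angle between the z axis of mould_upper and the z axis of mould_lower, either way round below 0.03 rad and distance between mould_upper_neck and mould_lower_neck below 0.01 m), for 0.2 s.
At the end, for the whole second after the job is handed in: Tray within 4 mm of the stop, square to 0.05 rad, lower half flat in it; upper half on the dowels, necks together, gap under 2 mm, 2.5 mm sideways, 0.04 rad yaw, 0.03 rad tilt; the halves pressed together with 9 to 38 N by fingers touching the upper half; all at rest (all of step 2 and x of tray in the frame of jig between -0.004 and 0.003 m and y of tray in the frame of jig between -0.004 and 0.004 m and z of tray in the frame of jig between 0.009 and 0.015 m and angle between the x axis of tray and the x axis of jig, either way round below 0.05 rad and x of mould_lower in the frame of tray between -0.006 and 0.006 m and y of mould_lower in the frame of tray between -0.006 and 0.006 m and z of mould_lower in the frame of tray between 0.003 and 0.009 m and angle between mould_lower's own z axis and vertical below 0.05 rad and contact force between mould_upper and mould_lower between 9 and 38 N and contact force between mould_upper and the fingers above 2 N and linear speed of each of mould_upper, mould_lower below 0.02 m/s); the arm keeps its last pose, push and grip.
It fails at once if a bottle, the jar or the brush is moved more than 30 mm (distance of any of white_bottle, amber_bottle, jar, brush from where it was at the start of the episode above 0.03 m).
It fails at once if the mould halves are rammed together with more than 60 N (contact force between mould_upper and mould_lower above 60 N).
It fails at once if the upper half is dropped or slammed onto the lower half (faster than 0.3 m/s) (horizontal distance between mould_upper and mould_lower below 0.03 m and z of mould_upper in the frame of mould_lower below 0.05 m and linear speed of mould_upper above 0.3 m/s).
It fails at once if the lower half is tipped (angle between mould_lower's own z axis and vertical above 0.3 rad).
It also fails if it takes over 64 s, if anything falls off the work surface, if the arm or the gripper's body presses on something with over 40 N, if the wrist force passes 120 N, or if a joint passes its speed limit or range.

ROBOT

A 7-joint arm with a two-finger parallel gripper is mounted at the origin on the work surface. World frame = base frame: x ahead of the robot, y to its left, z up, the work surface at z = 0. Lengths are in m, angles in rad, forces in N, time in s.
With the tool pointing down it reaches from about 0.4 to 0.875 m from the base axis. Payload 19.3 kg.
Tool frame: the origin (TCP) lies between the finger pads; the fingertips stand ahead of it and the grasp point (between the pads) lies 8 mm behind it (bot.tip_extent is the x of the fingertips in the tool frame, in m); x points along the fingers, y is the direction in which the jaws open and shut, and the axes are right-handed (so a half turn about x gives the same grasp; the last joint's range is limited). The gripper opens to 85 mm and grips with 20 to 120 N. Pads are 22 mm wide; open, the fingers measure 114 mm over their backs; the gripper's body (76 mm by 85 mm) begins 54 mm behind the grasp point. The pads swing forward as they close: fully open they stand 13 mm farther back than shut.
Start: joints at [-1.407, 0.521, -0.036, 1.599, 0.021, 1.021, -0.113], TCP at [0.145, 0.608, 0.242] pointing down, gripper open.
Joint ranges: [-2.91, 2.91], [-0.3, 2.13], [-1.5, 1.42], [0.17, 2.43], [-1.26, 4.41], [0.16, 1.93], [-2.52, 2.52]. Speed limits (rad/s): [1.89, 1.89, 2.39, 2.39, 3.01, 3.01, 3.01].

INTERFACE

Orientations are given as [roll, pitch, yaw] about the fixed x, y, z axes, in that order (R = Rz(yaw) Ry(pitch) Rx(roll)).
In Python, from workcell import observe, grab_frame, camera_info, bot, nets gives the robot as it stands.
- The arm moves only by the tool jog_arm, never from a script. Its argument "commands" is a list of rows, each a list of 6 numbers: the shift along the tool's x, y, z in mm, then the turn, a rotation vector about the tool's x, y, z in rad. A call has 1 to 20 rows; each row shifts and turns the pose as measured when the row begins, along the tool's axes as they then stand; what a row does not reach is not made up. A row lasts 1/10 s, in which the tool goes at most 50 mm and 8.59 degrees, less where a joint would pass 70% of its speed; a pose out of reach is approached as far as the arm can. A call is refused whole if a number of a shift passes 50 or a number of a turn 0.15, either way. A call with a gripper value outside its range is refused whole. "gripper" is the closure in counts, from 0 (fully open) to 255 (shut), set as the call begins (left out, the last holds). The fingers move at their own pace and stop on an object; "newtons" is the grip in N (left out, the last holds). Time passes only in rows, so rows that do not move let the fingers close. It gives the time, the measured TCP pose, the force and the opening at its end, in the units of the state.
- observe(): the state, without advancing time (a new reading comes with each control period).
- grab_frame(name): name is "scene" or "side" or "wrist"; returns the picture (400x640x3 uint8, red, green, blue); there is no depth.
- camera_info(name): a dict with "fov_y" (degrees; the focal length in pixels is half the picture's height over the tangent of half this angle, whatever the lens; pixels are square), "cx", "cy" (the principal point, pixels), "R" (3x3) and "t" (3): a world point X has camera coordinates R X + t; the wrist camera has in their place "tool_from_camera" (4x4, takes a point from camera to tool coordinates, whose origin is the TCP and whose axes are the tool frame's). Camera axes: x right, y down, z forward; pixel columns grow to the right and rows downward; lengths in m; the calibration is good to about 2 mm. A picture is of the moment at which its call begins: read the wrist's pose just before it. camera_info takes no time and is no camera call.
- bot.job_done(): hands the job in, once; it reports no verdict.
Trained networks look in the newest picture that a camera, given by its name, has taken for a name from the list of things; names that differ only in an ending like _2 or _b are one class to them, and where a whole thing is asked for, a point or a joint stands for the part that bears it (a point fixed in the world has none). Each returns a list of dicts, best first, with "p" (0 to 1); they miss things now and then, are a little off and sometimes report something else, mostly with a low value. They report only what shows in the picture. A call takes as long as a camera call. They do not tell look-alikes from the thing itself.
- nets.find_in(camera, name): "rect" ([left, top, right, bottom] in pixels, round what is visible of it).
- nets.silhouettes(camera, name): "mask" (400x640 bool, what is visible of it) and "rect" ([left, top, right, bottom] in pixels, round what is visible of it).
- nets.pinpoint(camera, name): "location" ([column, row] in pixels: a listed point, or the origin of a listed thing).
The state is a dict: "clock": time; "qpos": joint angles; "qd": joint speeds; "joint_efforts": joint torques, N m; "position": TCP position; "tool_rot": TCP orientation; "force": force on the tool from outside, world axes, zero at the start; "moment": the same for the moment, N m; "grip_width": finger opening in m.
Only numpy, scipy, OpenCV 4.12 (cv2) and the standard library are available. Lean on these libraries where they do the work, as an engineer would, in place of code of your own. Each camera call takes 0.05 s, during which the arm holds its last target.

## Working session

There is one attempt and no reset: what is moved stays moved. The work goes in short steps, Python scripts to look and compute and a tool call to move; the robot and the scene stay as the last step left them, time stands still between calls to the robot, and variables do not carry over. Pictures are saved under pics/ and viewed, and the job is handed in when it is done.

Besides the shell and the picture viewer there is one more tool, called after "Call:" as name(argument=value, ...) on one line, values as JSON. jog_arm: Moves the arm, as the interface text tells. Its arguments: {"type":"object","properties":{"commands":{"type":"array","items":{"type":"array","items":{"type":"number"}}},"gripper":{"type":"number"},"newtons":{"type":"number"}},"required":["commands"]}

```bash
mkdir -p pics; ls; python3 - <<'E'
from workcell import observe, grab_frame, camera_info, bot, nets
import cv2
s=observe()
for k,v in s.items(): print(k,v)
print(bot.tip_extent)
for n in ["scene","side","wrist"]:
    cv2.imwrite(f"pics/{n}0.png",grab_frame(n)[:,:,::-1]); print(n,camera_info(n))
E
```

```text
pics
clock 0.0
qpos [-1.4071998   0.52201306 -0.0363436   1.60002739  0.02118662  1.02108532
 -0.11280521]
qd [ 0.00128262  0.00017032 -0.00025187  0.00022348 -0.00192475 -0.00171977
 -0.0006678 ]
joint_efforts [-1.46565359e-03 -9.27100182e+01  1.97923489e+00 -3.69919395e+01
  1.77752436e-02  8.40157358e-03 -2.11135250e-05]
position [0.14474098 0.60766508 0.24171919]
tool_rot [-1.51603161  1.5696476  -1.74983592]
force [0.00868962 0.62190697 0.16235776]
moment [-0.03992468  0.00931438 -0.02125141]
grip_width 0.08534845992678661
0.011
scene {'fov_y': 54.849953869474085, 'cx': 319.46358895033694, 'cy': 193.86423000179445, 'R': array([[ 0.75503664,  0.65551071, -0.01501248],
       [ 0.35543005, -0.42842039, -0.8307379 ],
       [-0.55098924,  0.62190166, -0.5564613 ]]), 't': array([-0.32918627, -0.10576477,  1.5479672 ])}
side {'fov_y': 51.71498523869534, 'cx': 316.61781867152763, 'cy': 195.02826142557583, 'R': array([[ 0.80756233, -0.58975902,  0.00523169],
       [-0.31153639, -0.43408804, -0.8452885 ],
       [ 0.50078753,  0.68099329, -0.53428455]]), 't': array([-0.33848636,  0.20866979,  1.29957046])}
wrist {'fov_y': 70.08469804013959, 'cx': 316.1641692653148, 'cy': 198.26259008678818, 'tool_from_camera': array([[ 1.94884127e-04, -2.67455660e-01,  9.63570149e-01,
        -1.32353285e-01],
       [ 9.99999936e-01, -2.38321700e-04, -2.68402463e-04,
        -8.14904790e-04],
       [ 3.01425434e-04,  9.63570139e-01,  2.67455596e-01,
        -6.72975250e-02],
       [ 0.00000000e+00,  0.00000000e+00,  0.00000000e+00,
         1.00000000e+00]])}
```

View pics/scene0.png

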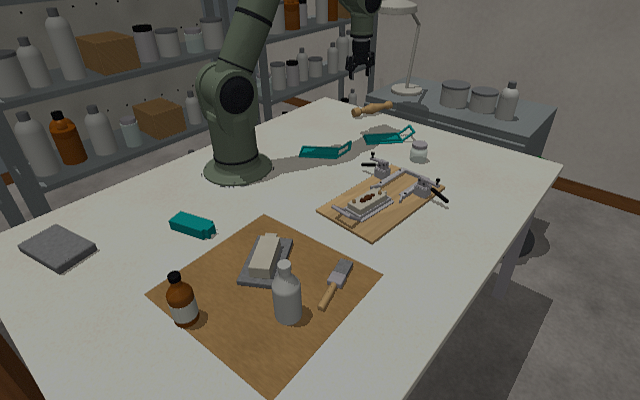

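View pics/side0.png

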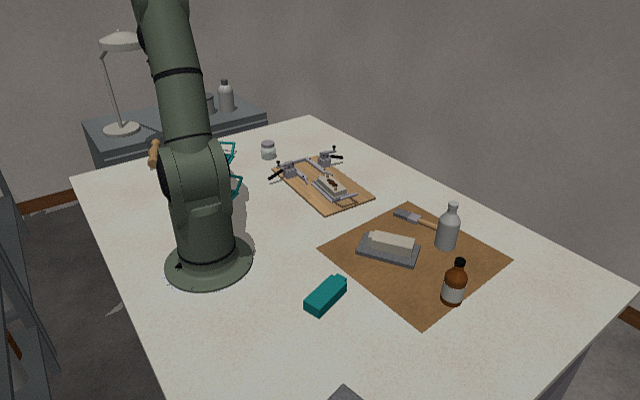

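View pics/wrist0.png

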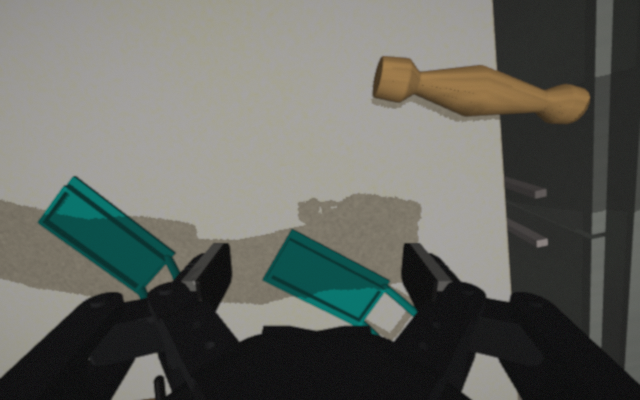

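The scene picture shows:
- The jig board with the tray and lower half at about (368,205).
- The white upper half on the grey pad at (265,258). The white bottle stands close by at (287,295).
- Look-alikes: turquoise trays at (325,150) and (388,137), a turquoise block at (192,225), and an empty grey slab at (57,247).

I choose the aluminium tray and the white block.

```bash
cat > h.py <<'E'
from workcell import observe, grab_frame, camera_info, bot, nets
import numpy as np, cv2
from scipy.spatial.transform import Rotation as Ro
def Rt(s): return Ro.from_euler('xyz',s['tool_rot']).as_matrix()
def cam(n,s=None):
    c=camera_info(n); f=200/np.tan(np.radians(c['fov_y']/2))
    K=np.array([[f,0,c['cx']],[0,f,c['cy']],[0,0,1]])
    if n=='wrist':
        s=s or observe(); T=np.eye(4);T[:3,:3]=Rt(s);T[:3,3]=s['position']
        M=np.linalg.inv(T@np.array(c['tool_from_camera'])); return K,M[:3,:3],M[:3,3]
    return K,np.array(c['R']),np.array(c['t'])
def proj(C,X):
    K,R,t=C; p=(np.atleast_2d(X)@R.T+t)@K.T; return p[:,:2]/p[:,2:]
def onz(C,uv,z):
    K,R,t=C; o=-R.T@t; d=R.T@np.linalg.inv(K)@np.array([*uv,1.]); return o+d*(z-o[2])/d[2]
def tri(Cs,uvs):
    A=[];b=[]
    for (K,R,t),uv in zip(Cs,uvs):
        o=-R.T@t; d=R.T@np.linalg.inv(K)@np.array([*uv,1.]); d/=np.linalg.norm(d)
        P=np.eye(3)-np.outer(d,d); A.append(P); b.append(P@o)
    return np.linalg.lstsq(np.vstack(A),np.hstack(b),rcond=None)[0]
def save(n,im,rect=None,k=1):
    if rect: l,t,r,b=rect; im=im[t:b,l:r]
    cv2.imwrite(f"pics/{n}.png",cv2.resize(im,None,fx=k,fy=k,interpolation=cv2.INTER_CUBIC)[:,:,::-1])
E
python3 - <<'E'
from h import *
a=grab_frame('scene'); b=grab_frame('side')
save('c1',a,[310,140,460,250],5); save('c2',b,[260,130,390,230],6); save('c3',a,[220,210,310,330],5)
S,D=cam('scene'),cam('side')
for n in ['tray_handle','jig_mouth','jig_stop','dowel_a','dowel_b','mould_lower_neck','mould_upper','mould_upper_neck','pad','white_bottle','amber_bottle','jar','brush']:
    p=nets.pinpoint('scene',n)[:3]; q=nets.pinpoint('side',n)[:3]
    f=lambda l:[(round(x['p'],2),np.round(x['location']).tolist()) for x in l]
    print(n,f(p),f(q), np.round(tri([S,D],[p[0]['location'],q[0]['location']]),3) if p and q else '')
print(observe()['clock'])
E
```

```text
tray_handle [(0.92, [409.0, 131.0]), (0.64, [347.0, 144.0]), (0.58, [338.0, 211.0])] [(0.8, [346.0, 198.0]), (0.49, [233.0, 179.0]), (0.45, [224.0, 143.0])] [0.605 0.099 0.148]
jig_mouth [(0.96, [391.0, 194.0])] [(0.72, [450.0, 301.0]), (0.68, [314.0, 175.0])] [ 0.672 -0.31   0.081]
jig_stop [(0.62, [415.0, 174.0])] [(0.75, [386.0, 250.0])] [ 0.665 -0.052  0.042]
dowel_a [(0.85, [352.0, 201.0]), (0.8, [380.0, 195.0])] [(0.71, [335.0, 193.0]), (0.62, [327.0, 178.0])] [0.536 0.045 0.043]
dowel_b [(0.85, [352.0, 201.0]), (0.8, [380.0, 195.0])] [(0.71, [335.0, 193.0]), (0.62, [327.0, 178.0])] [0.536 0.045 0.043]
mould_lower_neck [(0.9, [384.0, 190.0])] [(0.68, [319.0, 175.0]), (0.3, [406.0, 255.0]), (0.24, [348.0, 200.0])] [0.568 0.187 0.038]
mould_upper [(0.96, [192.0, 231.0]), (0.92, [268.0, 260.0]), (0.44, [384.0, 191.0])] [(0.79, [389.0, 246.0]), (0.65, [327.0, 297.0]), (0.22, [415.0, 223.0])] [ 0.371 -0.414  0.144]
mould_upper_neck [(0.94, [270.0, 241.0]), (0.8, [209.0, 233.0])] [(0.81, [340.0, 285.0]), (0.77, [365.0, 240.0])] [ 0.355 -0.192 -0.109]
pad [(0.82, [268.0, 265.0])] [(0.56, [384.0, 251.0])] [ 0.491 -0.284 -0.011]
white_bottle [(0.68, [288.0, 314.0])] [(0.81, [445.0, 246.0]), (0.45, [384.0, 250.0])] [ 0.666 -0.383 -0.001]
amber_bottle [(0.79, [188.0, 315.0])] [(0.55, [450.0, 301.0]), (0.32, [315.0, 179.0])] [ 0.481 -0.547 -0.   ]
jar [(0.66, [420.0, 160.0])] [(0.57, [269.0, 155.0])] [0.53  0.524 0.001]
brush [(0.76, [334.0, 286.0]), (0.73, [416.0, 177.0])] [(0.81, [415.0, 222.0]), (0.28, [335.0, 194.0]), (0.23, [327.0, 176.0])] [ 0.691 -0.233 -0.005]
1.55
```

View pics/c1.png

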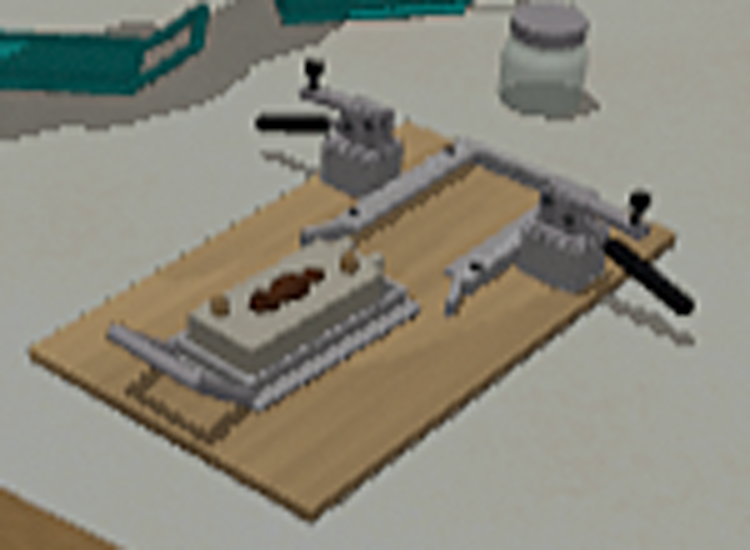

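View pics/c2.png

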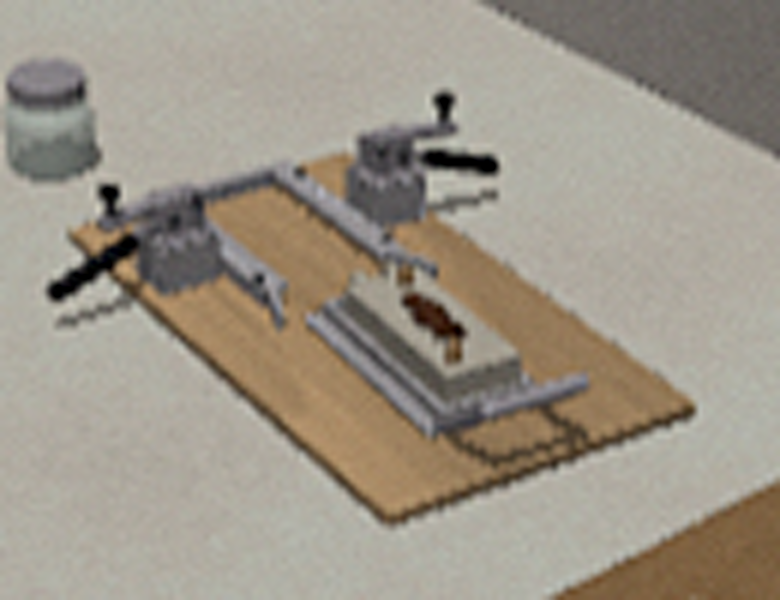

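View pics/c3.png

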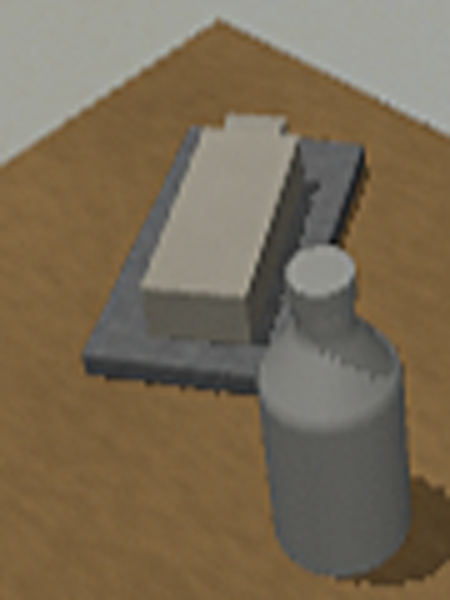

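```bash
python3 - <<'E'
from h import *
S,D=cam('scene'),cam('side')
for n,p,q in [('handle',(338,211),(346,198)),('mouth',(391,194),(314,175)),('dA',(352,201),(335,193)),('dB',(380,195),(327,178)),('lneck',(384,190),(319,175)),('upper',(268,260),(389,246)),('uneck',(270,241),(365,240))]:
    print(n,np.round(tri([S,D],[p,q]),3))
E
```

```text
handle [ 0.535 -0.025  0.049]
mouth [0.577 0.23  0.008]
dA [0.535 0.045 0.043]
dB [0.579 0.148 0.039]
lneck [0.569 0.188 0.036]
upper [ 0.499 -0.292  0.015]
uneck [ 0.448 -0.234  0.022]
```

```bash
cat >> h.py <<'E'
def goal(yaw_y):  # tool pointing down, tool y at world angle yaw_y
    y=np.array([np.cos(yaw_y),np.sin(yaw_y),0]); x=np.array([0,0,-1.]); return np.column_stack([x,y,np.cross(x,y)])
def delta(p,yaw_y,s=None):
    s=s or observe(); R=Rt(s)
    d=R.T@(np.array(p)-s['position'])*1000; r=Ro.from_matrix(R.T@goal(yaw_y)).as_rotvec()
    print('shift mm',np.round(d,1),'rot',np.round(r,4),'| pos',np.round(s['position'],4),'yaw_y',round(np.degrees(np.arctan2(R[1,1],R[0,1])),2),'t',round(s['clock'],2),'q',np.round(s['qpos'],2)); return d,r
E
python3 - <<'E'
from h import *
print(Rt(observe()).round(3))
for a in (80.5,-99.5): delta([.535,-.0,.25],np.radians(a))
E
```

```text
[[-0.     0.232  0.973]
 [-0.     0.973 -0.232]
 [-1.    -0.    -0.   ]]
shift mm [  -7.7 -501.   520.5] rot [-0.0681 -0.      0.0001] | pos [0.1448 0.608  0.2423] yaw_y 76.6 t 1.55 q [-1.41  0.52 -0.04  1.6   0.02  1.02 -0.11]
shift mm [  -7.7 -501.   520.5] rot [3.0735e+00 1.0000e-04 0.0000e+00] | pos [0.1448 0.608  0.2423] yaw_y 76.6 t 1.55 q [-1.41  0.52 -0.04  1.6   0.02  1.02 -0.11]
```

Call:
jog_arm(commands=[[0,-30,36,0,0,0],[0,-31,37,0,0,0],[0,-31,37,0,0,0],[0,-31,37,0,0,0],[0,-31,37,0,0,0],[0,-31,37,0,0,0]])

```text
clock: 2.15
position: [0.3177, 0.3739, 0.241]
tool_rot: [2.331, 1.568, 2.107]
force: [1.7, 1.7, -0.6]
grip_width: 0.0853
```

```bash
python3 - <<'E'
from h import *
delta([.54,.06,.25],np.radians(80.5))
E
```

```text
shift mm [ -10.1 -256.7  286.4] rot [-0.0579 -0.002  -0.0022] | pos [0.3177 0.3739 0.241 ] yaw_y 77.18 t 2.15 q [-1.    0.31  0.01  1.95 -0.01  0.88  0.37]
```

Call:
jog_arm(commands=[[0,-32,36,-0.01,0,0],[-2,-32,36,-0.01,0,0],[-2,-32,36,-0.01,0,0],[-2,-32,36,-0.01,0,0],[-2,-32,36,-0.01,0,0],[-2,-32,36,-0.01,0,0],[-2,-32,36,0,0,0],[0,-32,36,0,0,0]])

```text
clock: 2.95
position: [0.5593, 0.0553, 0.2546]
tool_rot: [1.264, 1.564, 1.104]
force: [0.7, 1.2, 0.6]
grip_width: 0.0852
```

```bash
python3 - <<'E'
from h import *
s=observe()
save('w1',grab_frame('wrist'))
delta([.54,.06,.25],np.radians(80.5))
C=cam('wrist',s)
for n,z in [('tray_handle',.057),('jig_mouth',.012),('jig_stop',.019),('dowel_a',.048),('mould_lower_neck',.048)]:
    for x in nets.pinpoint('wrist',n)[:3]: print(n,round(x['p'],2),np.round(x['location'],1),np.round(onz(C,x['location'],z),4))
E
```

```text
shift mm [  4.4   8.2 -24.8] rot [-0.001   0.0045 -0.0029] | pos [0.563  0.0478 0.2545] yaw_y 80.44 t 3.0 q [-0.31  0.41  0.17  1.76 -0.08  0.97  1.29]
tray_handle 0.62 [244.6 176.9] [ 0.5444 -0.0272  0.057 ]
tray_handle 0.56 [559.  152.5] [0.5747 0.3372 0.057 ]
jig_mouth 0.79 [437.9 160.9] [0.5715 0.2166 0.012 ]
jig_stop 0.89 [559.3 150.5] [0.5817 0.3688 0.019 ]
jig_stop 0.23 [436.7 162.4] [0.5717 0.2122 0.019 ]
dowel_a 0.71 [308.3 162. ] [0.5404 0.0492 0.048 ]
dowel_a 0.7 [390.6 176.9] [0.5742 0.1445 0.048 ]
dowel_a 0.65 [ 70.6 124.2] [ 0.4539 -0.2121  0.048 ]
mould_lower_neck 0.85 [417.  170.5] [0.5715 0.1766 0.048 ]
```

View pics/w1.png

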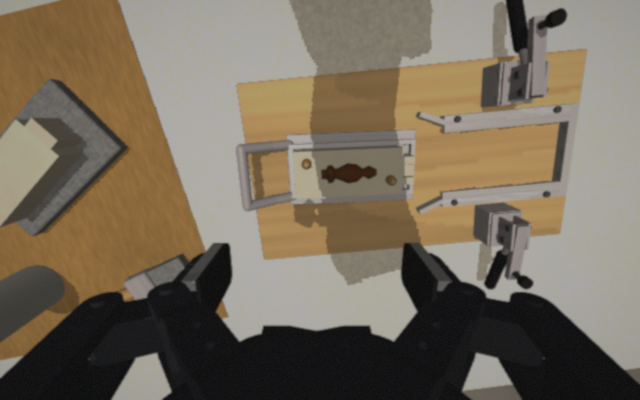

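The wrist picture shows the tray with its handle bar at about (245,177). The rails start near (440,122) and (440,197), and the stop face is at about column 557. The arm was still settling when I took it, so I'll take another at rest.

```bash
python3 - <<'E'
from h import *
s=observe(); im=grab_frame('wrist'); s2=observe(); print(s['position'],s2['position'])
np.savez('w2.npz',im=im,p=s['position'],r=s['tool_rot'])
save('w2a',im,[230,70,430,220],4); save('w2b',im,[400,40,600,190],4)
C=cam('wrist',s)
for n,z in [('tray_handle',.057),('jig_mouth',.012),('jig_stop',.019),('dowel_a',.048),('mould_lower_neck',.048)]:
    for x in nets.pinpoint('wrist',n)[:2]: print(n,round(x['p'],2),np.round(x['location'],1),np.round(onz(C,x['location'],z),4))
E
```

```text
[0.55774458 0.05797525 0.25400759] [0.55773039 0.05822941 0.25412089]
tray_handle 0.6 [243.  178.4] [ 0.544  -0.0266  0.057 ]
tray_handle 0.41 [438.1 165.2] [0.565  0.2008 0.057 ]
jig_mouth 0.78 [438.7 163. ] [0.5723 0.22   0.012 ]
jig_mouth 0.57 [414.6 171.3] [0.5783 0.1878 0.012 ]
jig_stop 0.85 [559.9 154.7] [0.585  0.3722 0.019 ]
jig_stop 0.61 [ 37.1 165.7] [ 0.4914 -0.2951  0.019 ]
dowel_a 0.79 [387.8 179.2] [0.5744 0.1434 0.048 ]
dowel_a 0.62 [305.1 166.8] [0.5435 0.0472 0.048 ]
mould_lower_neck 0.9 [410.4 170.5] [0.5681 0.1713 0.048 ]
```

View pics/w2a.png

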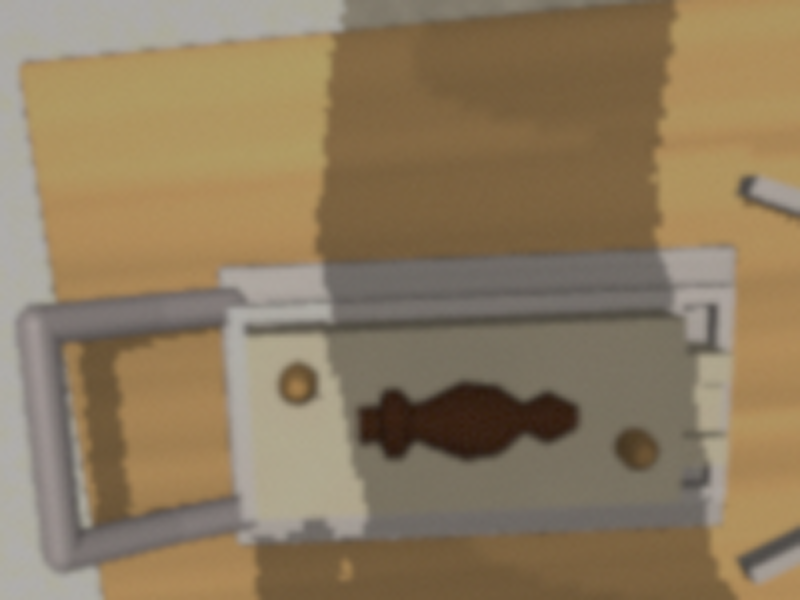

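View pics/w2b.png

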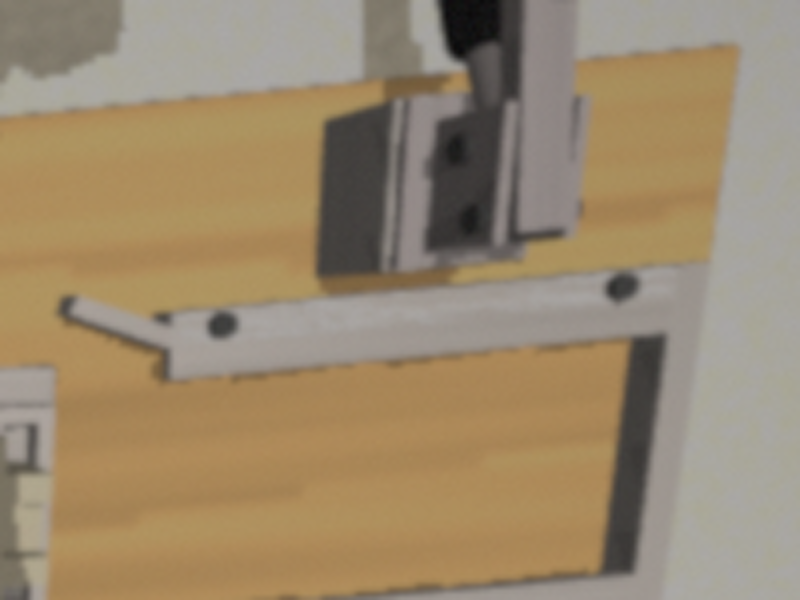

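```bash
cat >> h.py <<'E'
from scipy.optimize import least_squares
def fit(C,obj,uv,x0,free=3):
    obj=np.array(obj,float);uv=np.array(uv,float)
    def W(q):
        c,s_=np.cos(q[2]),np.sin(q[2]); X=obj.copy()
        X[:,0]=q[0]+c*obj[:,0]-s_*obj[:,1]; X[:,1]=q[1]+s_*obj[:,0]+c*obj[:,1]; return X
    f=lambda q:(proj(C,W(q))-uv).ravel()
    r=least_squares(f,x0,loss='soft_l1'); return r.x,f(r.x).reshape(-1,2)
def loc(j,p): # world xy -> frame j
    d=np.array(p[:2])-j[:2]; c,s_=np.cos(j[2]),np.sin(j[2]); return np.array([c*d[0]+s_*d[1],-s_*d[0]+c*d[1]])
E
python3 - <<'E'
from h import *
d=np.load('w2.npz'); C=cam('wrist',dict(position=d['p'],tool_rot=d['r']))
jo=[(-.32,.12,.012),(.105,.12,.012),(-.07,.038,.026),(.082,.038,.026),(.082,-.038,.026)]
ju=[(235.5,85.5),(585,51.2),(441.2,135),(566.2,123.7),(558.7,183)]
j,r=fit(C,jo,ju,[.58,.29,1.4]); print('jig',j.round(4),np.degrees(j[2]),r.round(1).tolist())
to=[(.082,.046,.018),(-.082,.046,.018),(.082,-.046,.018),(-.13,0,.057),(-.057,.014,.062),(.043,-.010,.062)]
tu=[(413.7,131.7),(285,137),(409.5,200.7),(242,179.3),(304.5,166),(389.2,182.2)]
t,r=fit(C,to,tu,[.55,.1,1.4]); print('tray',t.round(4),np.degrees(t[2]),r.round(1).tolist())
print('tray in jig',loc(j,t), t[2]-j[2])
h=t[:2]-.13*np.array([np.cos(t[2]),np.sin(t[2])]); print('handle',h)
np.savez('jig.npz',j=j,t=t)
delta([*h,.18],t[2])
E
```

```text
jig [0.5777 0.2873 1.5033] 86.13472237717437 [[-1.4, 0.1], [0.6, -0.3], [0.9, 0.1], [0.2, -0.3], [-0.7, 0.6]]
tray [0.561  0.1013 1.4475] 82.93641471551159 [[0.1, -0.5], [-1.2, -1.0], [0.5, 0.5], [0.2, 0.1], [-1.0, -0.0], [1.1, 1.1]]
tray in jig [-0.18672376  0.00412657] -0.05582099918777628
handle [ 0.54503932 -0.02775907]
shift mm [ 73.7 -86.9   0.7] rot [-0.036   0.0013 -0.0058] | pos [0.558  0.0577 0.2542] yaw_y 80.88 t 3.55 q [-0.33  0.41  0.16  1.77 -0.08  0.97  1.28]
```

Both fits agree to about 1 px. The tray is at jig (-187, +4) mm, askew by -0.056 rad. I'll move above the handle bar now.

Call:
jog_arm(commands=[[5,-22,0,-0.009,0,-0.001],[5,-22,0,-0.009,0,-0.001],[15,-22,0,-0.009,0,-0.001],[25,-21,0,-0.009,0,-0.001],[25,0,1,0,0,-0.001],[25,0,0,0,0,-0.001],[0,0,0,0,0,0]], gripper=130, newtons=60)

```text
clock: 4.25
position: [0.5468, -0.029, 0.1522]
tool_rot: [0.137, 1.566, 0.02]
force: [0.0, -0.7, 0.3]
grip_width: 0.0418
```

```bash
python3 - <<'E'
from h import *
t=np.load('jig.npz')['t']
delta([.5450,-.0278,.050],t[2]); print(observe()['grip_width'])
s=observe();im=grab_frame('wrist');save('w3',im)
print(proj(cam('wrist',s),[.545,-.0278,.057]))
E
```

```text
shift mm [102.2   0.9  -2.4] rot [ 0.006   0.0052 -0.0007] | pos [ 0.5468 -0.029   0.1522] yaw_y 83.28 t 4.25 q [-0.16  0.52  0.15  1.9  -0.11  0.72  1.5 ]
0.04178794699170255
[[318.32835293 200.41180014]]
```

View pics/w3.png

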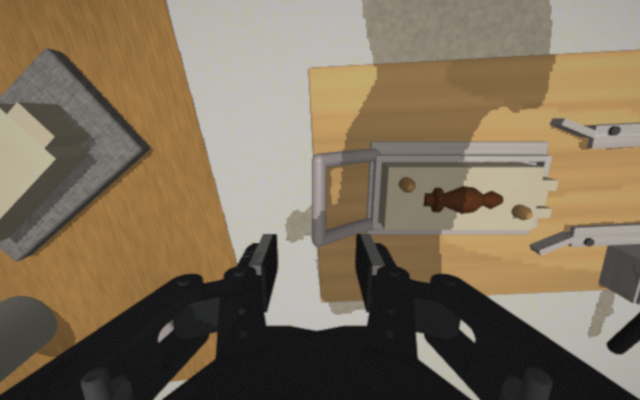

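The bar shows at (319,200) and the prediction was (318,200), so I descend.

Call:
jog_arm(commands=[[30,0,-1,0.003,0.003,0],[30,0,-1,0.003,0.002,0],[20,0,0,0,0,0],[12,0,0,0,0,0],[5,0,0,0,0,0],[0,0,0,0,0,0]])

```text
clock: 4.9
position: [0.5518, -0.0265, 0.0621]
tool_rot: [0.287, 1.557, 0.167]
force: [0.6, 0.0, 0.3]
grip_width: 0.0418
```

```bash
python3 - <<'E'
from h import *
t=np.load('jig.npz')['t']
delta([.5450,-.0278,.050],t[2]); print(observe()['grip_width'],observe()['force'])
s=observe();im=grab_frame('wrist');save('w4',im)
E
```

```text
shift mm [12.  -2.2 -6.8] rot [ 0.0025  0.013  -0.0039] | pos [ 0.5518 -0.0265  0.0621] yaw_y 83.08 t 4.9 q [-0.14  0.67  0.11  1.94 -0.14  0.53  1.52]
0.041835576686812787 [0.59722971 0.02377332 0.32919292]
```

View pics/w4.png

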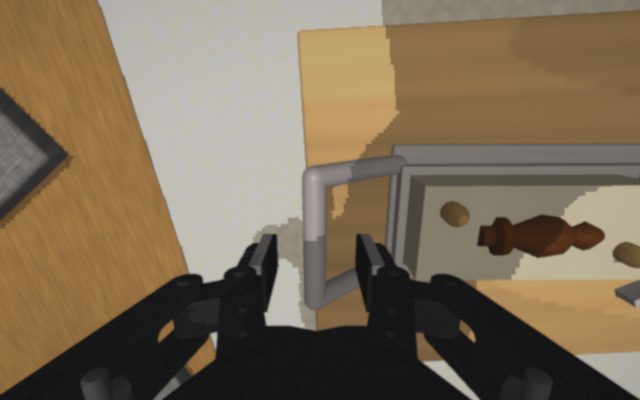

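The bar runs at column 314 between the fingers, from row 175 to row 300. I'll fix the small offset, finish the descent and close.

Call:
jog_arm(commands=[[7,-1,-4,0,0.008,-0.002],[5,-1,-3,0,0.006,-0.002],[2,0,-1,0,0,0],[0,0,0,0,0,0]])

```text
clock: 5.35
position: [0.5445, -0.0276, 0.0496]
tool_rot: [0.093, 1.569, -0.028]
force: [0.3, 0.2, 0.7]
grip_width: 0.0416
```

Call:
jog_arm(commands=[[0,0,0,0,0,0],[0,0,0,0,0,0],[0,0,0,0,0,0],[0,0,0,0,0,0],[0,0,0,0,0,0],[0,0,0,0,0,0]], gripper=255, newtons=50)

```text
clock: 5.95
position: [0.5445, -0.0276, 0.0499]
tool_rot: [0.105, 1.569, -0.016]
force: [-1.2, -0.1, -0.2]
grip_width: 0.0106
```

```bash
python3 - <<'E'
from h import *
d=np.load('jig.npz');t=d['t'];j=d['j']
delta([.5450,-.0278,.050],t[2]); print(observe()['grip_width'],observe()['force'])
h=j[:2]-.13*np.array([np.cos(j[2]),np.sin(j[2])]); print('handle home',h)
s=observe();im=grab_frame('wrist');save('w5',im)
# approach waypoint: tray at jig x=-120,y=0 aligned
for dx in (.12,0.0):
  w=h-dx*np.array([np.cos(j[2]),np.sin(j[2])]); delta([*w,.050],j[2])
E
```

```text
shift mm [-0.1 -0.1  0.5] rot [ 0.0024  0.0017 -0.0002] | pos [ 0.5445 -0.0276  0.0499] yaw_y 83.07 t 5.95 q [-0.14  0.69  0.11  1.95 -0.14  0.51  1.52]
0.01063831802906862 [-1.15636658 -0.12462768 -0.15291063]
handle home [0.56896649 0.15757083]
shift mm [ 0.  66.9  8.3] rot [-0.0533  0.0017 -0.0002] | pos [ 0.5446 -0.0276  0.05  ] yaw_y 83.08 t 6.0 q [-0.14  0.69  0.11  1.95 -0.14  0.51  1.52]
shift mm [  0.  186.7   1.9] rot [-0.0533  0.0017 -0.0002] | pos [ 0.5446 -0.0276  0.05  ] yaw_y 83.08 t 6.0 q [-0.14  0.69  0.11  1.95 -0.14  0.51  1.52]
```

View pics/w5.png

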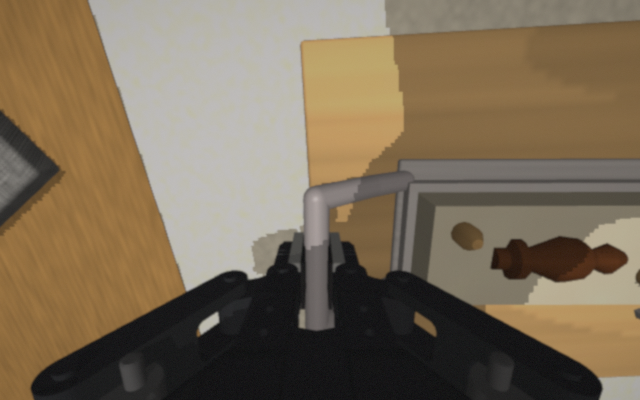

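Call:
jog_arm(commands=[[0,6,3,-0.018,0,0],[0,6,3,-0.018,0,0],[0,6,2,-0.018,0,0],[0,4,0,0,0,0]])

```text
clock: 6.4
position: [0.5553, -0.007, 0.05]
tool_rot: [-0.746, 1.569, -0.81]
force: [-1.5, -4.8, 1.0]
grip_width: 0.0101
```

```bash
python3 - <<'E'
from h import *
d=np.load('jig.npz');j=d['j']
h=j[:2]-.13*np.array([np.cos(j[2]),np.sin(j[2])])
s=observe();print(s['grip_width'],s['force'])
for dx in (.16,0.0):
  w=h-dx*np.array([np.cos(j[2]),np.sin(j[2])]); delta([*w,.050],j[2])
s=observe();im=grab_frame('wrist');save('w6',im)
np.savez('w6.npz',im=im,p=s['position'],r=s['tool_rot'])
C=cam('wrist',s);R=np.array([[np.cos(j[2]),-np.sin(j[2])],[np.sin(j[2]),np.cos(j[2])]])
for q in [(-.07,.038,.026),(-.07,-.038,.026)]: print(proj(C,[*(j[:2]+R@q[:2]),q[2]]).round(1))
E
```

```text
0.010140828258348444 [-1.45108509 -4.76457695  0.97107685]
shift mm [-0.   5.1  2.6] rot [0.0032 0.0017 0.0015] | pos [ 0.5553 -0.007   0.05  ] yaw_y 86.32 t 6.4 q [-0.17  0.7   0.1   1.92 -0.13  0.53  1.53]
shift mm [ -0.3 165.1   3.1] rot [0.0032 0.0017 0.0015] | pos [ 0.5553 -0.007   0.05  ] yaw_y 86.32 t 6.4 q [-0.17  0.7   0.1   1.92 -0.13  0.53  1.53]
[[722.  179.8]]
[[675.4 298.3]]
```

View pics/w6.png

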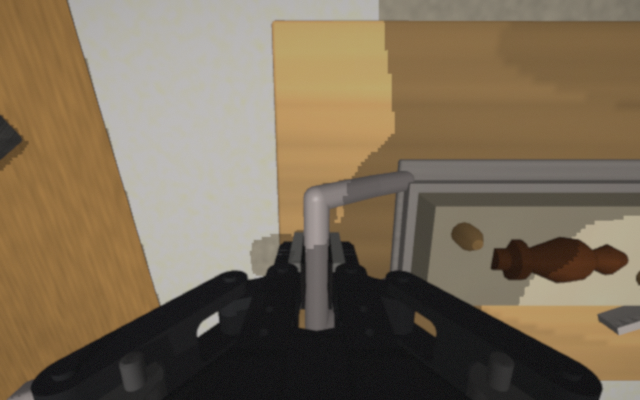

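Call:
jog_arm(commands=[[0,8,2,0.002,0,0],[0,10,1,0.001,0,0],[0,10,0,0,0,0],[0,10,0,0,0,0],[0,10,0,0,0,0]])

```text
clock: 6.95
position: [0.561, 0.0421, 0.05]
tool_rot: [-1.314, 1.568, -1.384]
force: [-0.5, -4.8, 1.3]
grip_width: 0.0107
```

```bash
cat > chk.py <<'E'
from h import *
d=np.load('jig.npz');j=d['j']
h=j[:2]-.13*np.array([np.cos(j[2]),np.sin(j[2])])
s=observe();print(s['grip_width'],s['force'].round(1),s['moment'].round(2))
delta([*h,.050],j[2])
E
python3 chk.py; python3 - <<'E'
from h import *
save('s7',grab_frame('scene'),[310,140,460,250],5)
E
```

```text
0.010702126052304228 [-0.5 -4.8  1.3] [-1.    0.2   0.07]
shift mm [ -0.4 115.8  -0.2] rot [-0.0028  0.0008  0.0032] | pos [0.561  0.0421 0.05  ] yaw_y 85.97 t 6.95 q [-0.26  0.7   0.11  1.9  -0.14  0.54  1.44]
```

View pics/s7.png

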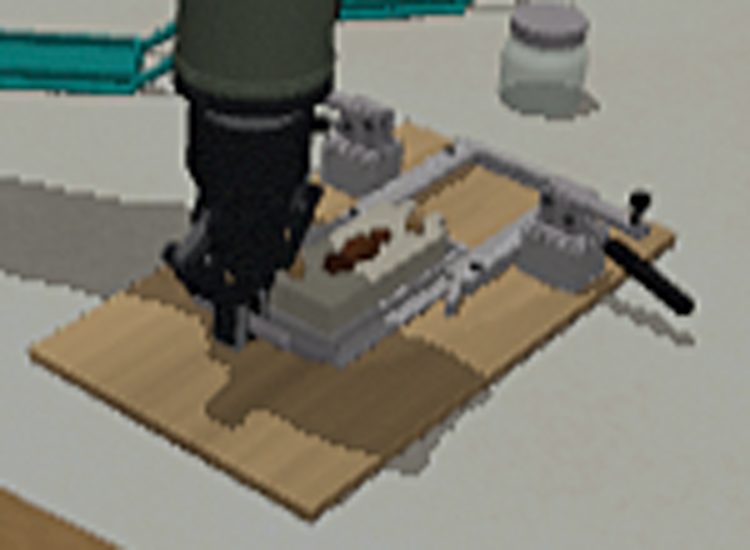

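The tray has entered the slots and shows friction force only (5 N). I'll keep pushing.

Call:
jog_arm(commands=[[0,14,0,-0.002,0,0],[0,14,0,-0.001,0,0],[0,14,0,0,0,0],[0,14,0,0,0,0],[0,14,0,0,0,0],[0,14,0,0,0,0]])

```text
clock: 7.6
position: [0.5663, 0.1295, 0.0499]
tool_rot: [-1.497, 1.566, -1.565]
force: [-0.1, -5.0, 3.3]
grip_width: 0.0105
```

```bash
python3 chk.py
```

```text
0.010465994391487718 [-0.1 -5.   3.3] [-1.15  0.08 -0.02]
shift mm [-0.2 28.2  0.7] rot [-0.0011  0.0004  0.0051] | pos [0.5663 0.1295 0.0499] yaw_y 86.07 t 7.6 q [-0.42  0.73  0.13  1.85 -0.15  0.58  1.31]
```

Call:
jog_arm(commands=[[0,12,0.5,-0.001,0,0],[0,8,0,0,0,0],[0,5,0,0,0,0],[0,3,0,0,0,0],[0,3,0,0,0,0]])

```text
clock: 8.1
position: [0.5681, 0.1584, 0.0499]
tool_rot: [-1.673, 1.558, -1.743]
force: [-2.4, -25.6, 9.6]
grip_width: 0.0103
```

```bash
python3 chk.py
```

```text
0.010306564493760826 [ -2.4 -25.6   9.6] [-5.27  0.34  0.04]
shift mm [-0.1 -0.7  0.9] rot [-0.0017 -0.0013  0.0126] | pos [0.5681 0.1584 0.0499] yaw_y 86.04 t 8.1 q [-0.48  0.74  0.15  1.82 -0.15  0.6   1.26]
```

The force rose to 26 N at the expected home position. One more small push will confirm it.

Call:
jog_arm(commands=[[0,3,0,0,0,0],[0,0,0,0,0,0],[0,0,0,0,0,0]])

```text
clock: 8.4
position: [0.568, 0.1581, 0.05]
tool_rot: [-1.695, 1.554, -1.768]
force: [0.8, -3.4, 0.7]
grip_width: 0.01
```

```bash
python3 chk.py;python3 - <<'E'
from h import *
s=observe();im=grab_frame('wrist');save('w8',im)
b=grab_frame('side');save('s8',b,[260,130,390,230],6)
E
```

```text
0.01000759211171287 [ 0.8 -3.4  0.7] [-0.57 -0.09  0.13]
shift mm [-0.  -0.4  1. ] rot [-0.0048 -0.0022  0.017 ] | pos [0.568  0.1581 0.05  ] yaw_y 85.86 t 8.4 q [-0.48  0.74  0.15  1.82 -0.15  0.6   1.25]
```

View pics/s8.png

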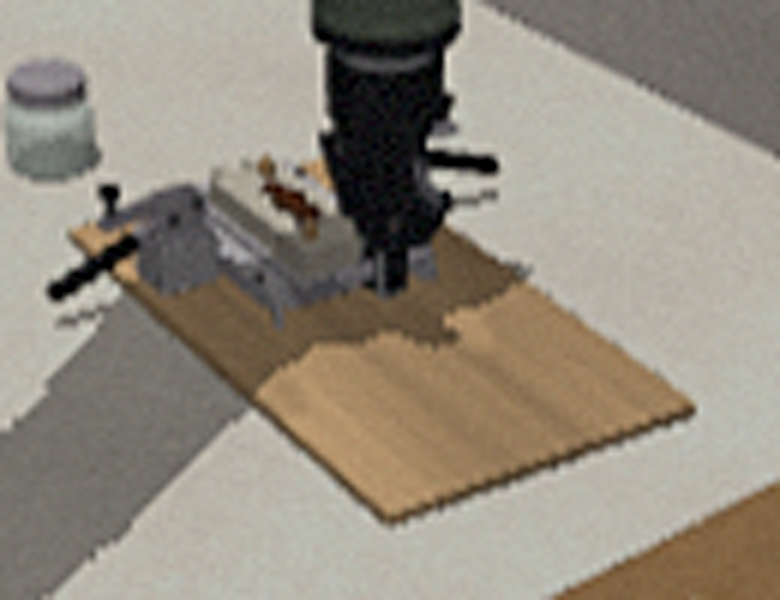

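View pics/w8.png

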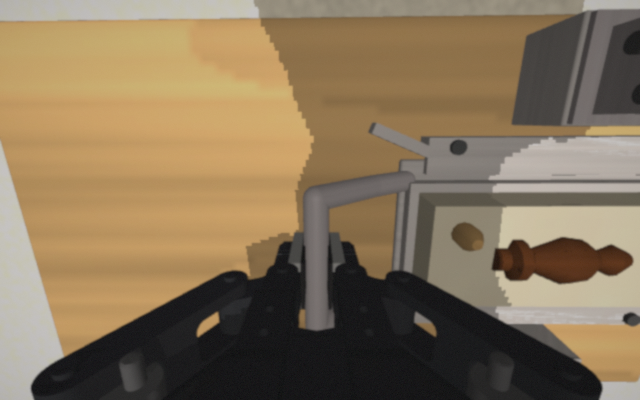

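Call:
jog_arm(commands=[[0,0,0,0,0,0],[0,0,0,0,0,0],[0,0,0,0,0,0],[-20,0,0,0,0,0],[-40,0,0,0,0,0],[-45,0,0,0,0,0],[-45,0,0,0,0,0],[-40,15,0,0,0,0],[-20,30,0,0,0,0],[0,30,0,0,0,0],[0,0,0,0,0,0],[0,0,0,0,0,0]], gripper=130)

```text
clock: 9.7
position: [0.5729, 0.2425, 0.2678]
tool_rot: [-1.83, 1.559, -1.899]
force: [-0.0, -0.9, 0.2]
grip_width: 0.0421
```

```bash
python3 - <<'E'
from h import *
s=observe();im=grab_frame('wrist');s2=observe();print(s['position'],s2['position'])
np.savez('w9.npz',im=im,p=s['position'],r=s['tool_rot']);save('w9',im)
j=np.load('jig.npz')['j'];C=cam('wrist',s)
R=np.array([[np.cos(j[2]),-np.sin(j[2])],[np.sin(j[2]),np.cos(j[2])]])
for q in [(-.07,.038,.026),(.082,.038,.026),(-.057,.014,.062),(.043,-.010,.062)]: print(q,proj(C,[*(j[:2]+R@q[:2]),q[2]]).round(1))
E
```

```text
[0.57291719 0.24251068 0.26777596] [0.57268178 0.24276424 0.26754669]
(-0.07, 0.038, 0.026) [[299.7 144.8]]
(0.082, 0.038, 0.026) [[417.5 144.6]]
(-0.057, 0.014, 0.062) [[308.9 167.6]]
(0.043, -0.01, 0.062) [[391.5 187.2]]
```

View pics/w9.png

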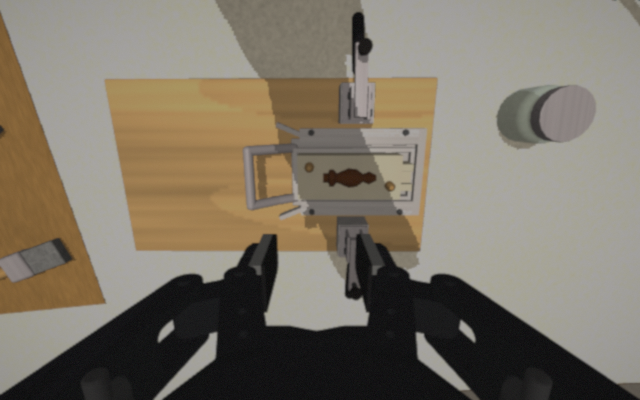

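The tray is fully in: dowels at (309,168) and (390,186), against predicted (309,168) and (391.5,187). Next I rotate to the placing orientation above the mould for a second, closer measurement.

Call:
jog_arm(commands=[[5,4,0,0.14,0,0],[5,4,0,0.14,0,0],[5,4,-1,0.14,0,0],[5,3,-2,0.14,0,0],[5,3,-3,0.14,0,0],[5,3,-4,0.14,0,0],[5,2,-4,0.14,0,0],[5,2,-5,0.14,0,0],[5,1,-5,0.14,0,0],[5,0,-5,0.14,0,0],[5,0,-5,0.14,0,0]])

```text
clock: 10.85
position: [0.5693, 0.2815, 0.2067]
tool_rot: [-0.435, 1.553, -2.117]
force: [-0.1, 0.0, -1.2]
grip_width: 0.042
```

```bash
python3 - <<'E'
from h import *
j=np.load('jig.npz')['j']
delta([.575,.295,.20],j[2]-np.pi/2)
E
```

```text
shift mm [  6.4   4.2 -14.1] rot [-0.0434  0.0161  0.0079] | pos [0.5693 0.2815 0.2067] yaw_y -6.36 t 10.85 q [-0.93  0.66  0.59  1.62 -0.4   1.01 -0.32]
```

Call:
jog_arm(commands=[[5,4,-14,-0.043,0.016,0.008],[0,0,0,0,0,0]])

```text
clock: 11.05
position: [0.5747, 0.2954, 0.1997]
tool_rot: [-0.854, 1.57, -2.488]
force: [-0.1, 1.5, 0.2]
grip_width: 0.0415
```

```bash
python3 - <<'E'
from h import *
s=observe();im=grab_frame('wrist');s2=observe();print(s['position'],s2['position'])
np.savez('w10.npz',im=im,p=s['position'],r=s['tool_rot']);save('w10',im)
d=np.load('w9.npz');save('w9a',d['im'],[280,110,440,230],5)
j=np.load('jig.npz')['j'];C=cam('wrist',s)
R=np.array([[np.cos(j[2]),-np.sin(j[2])],[np.sin(j[2]),np.cos(j[2])]])
for q in [(-.07,.038,.026),(.082,.038,.026),(-.057,.014,.062),(.043,-.010,.062)]: print(q,proj(C,[*(j[:2]+R@q[:2]),q[2]]).round(1))
E
```

```text
[0.57467209 0.29541274 0.19968539] [0.57466778 0.29433099 0.20006908]
(-0.07, 0.038, 0.026) [[286.4 247.3]]
(0.082, 0.038, 0.026) [[282.8 111.5]]
(-0.057, 0.014, 0.062) [[305.7 250.9]]
(0.043, -0.01, 0.062) [[330.6 154. ]]
```

View pics/w10.png

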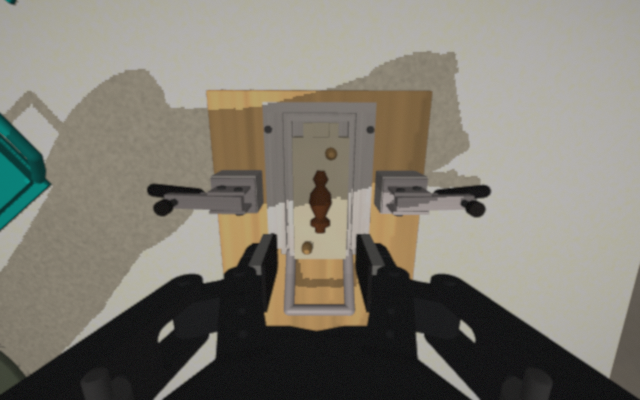

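View pics/w9a.png

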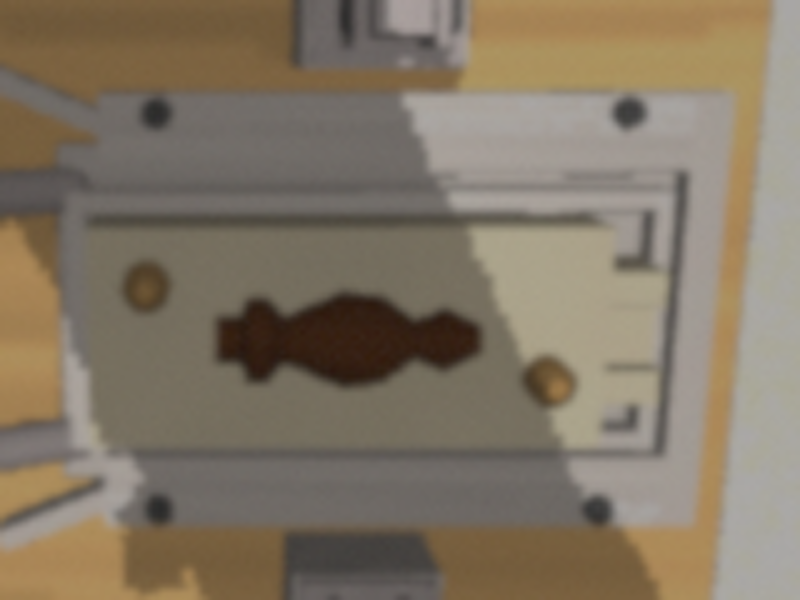

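```bash
python3 - <<'E'
from h import *
s=observe();im=grab_frame('wrist');s2=observe();print(s['position'],s2['position'])
np.savez('w11.npz',im=im,p=s['position'],r=s['tool_rot']);save('w11',im,[260,90,380,270],4)
E
```

```text
[0.57466778 0.29433099 0.20006908] [0.57480932 0.29381337 0.2005476 ]
```

View pics/w11.png

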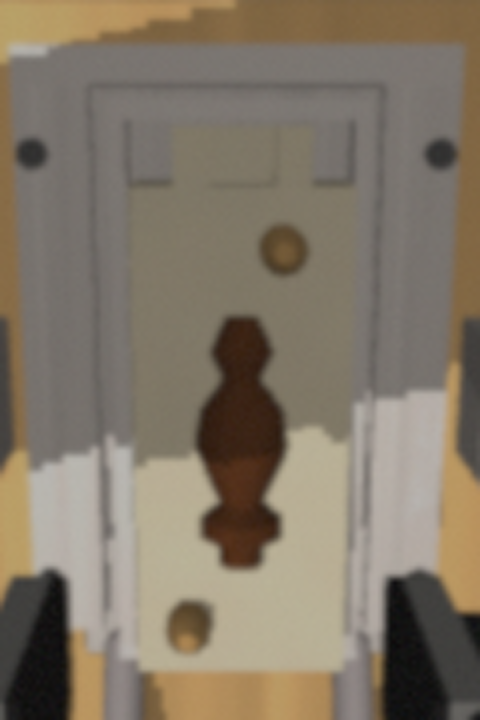

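```bash
python3 - <<'E'
from h import *
j=np.load('jig.npz')['j']
d=np.load('w11.npz'); C=cam('wrist',dict(position=d['p'],tool_rot=d['r']))
lo=[(-.072,.028,.048),(-.072,-.028,.048),(.058,.028,.048),(.058,-.028,.048),(.072,.017,.048),(.072,-.017,.048),(-.057,.014,.062),(.043,-.01,.062)]
lu=[(294.25,257.5),(345.75,257),(292.5,136.25),(349.25,136.25),(303.25,120.5),(338.25,120.5),(307.5,248),(330.8,153.7)]
l,r=fit(C,lo,lu,[.577,.287,1.5]);print('lower w11',l.round(4),r.round(1).tolist())
d=np.load('w9.npz'); C=cam('wrist',dict(position=d['p'],tool_rot=d['r']))
f=lambda u,v:(280+u/5,110+v/5)
lo2=[(.058,.028,.048),(.058,-.028,.048),(-.072,-.028,.048),(-.057,.014,.062),(.043,-.01,.062)]
lu2=[f(615,222),f(603,450),f(100,450),f(147,285),f(555,383)]
l2,r=fit(C,lo2,lu2,[.577,.287,1.5]);print('lower w9',l2.round(4),r.round(1).tolist())
print('jig',j.round(4))
np.savez('low.npz',l=l,l2=l2)
print(loc(j,l),loc(j,l2))
# upper view plan
for y in (41,):
    delta([.49,-.27,.25],np.radians(y))
E
```

```text
lower w11 [0.5787 0.2868 1.5048] [[0.4, -0.6], [-0.1, -0.1], [-0.5, -0.3], [0.1, -0.3], [-0.2, 0.5], [0.1, 0.5], [-0.6, 2.1], [0.6, -0.7]]
lower w9 [0.579  0.2891 1.5122] [[0.4, -0.0], [-0.3, -1.5], [-1.4, -0.7], [-0.1, 1.5], [1.1, 0.7]]
jig [0.5777 0.2873 1.5033]
[-0.0003787  -0.00098913] [ 0.00187202 -0.00117432]
shift mm [-48.6 -46.6 568.3] rot [-0.7831  0.0011  0.0011] | pos [0.5748 0.2938 0.2005] yaw_y -3.87 t 11.15 q [-0.92  0.67  0.57  1.6  -0.41  0.99 -0.29]
```

Both views agree within about 2 mm; I take the closer one, (0.5787, 0.2868, 1.505). Now I go to look at the upper half.

Call:
jog_arm(commands=[[-8,-6,46,-0.06,0,0],[-8,-6,46,-0.06,0,0],[-8,-8,46,-0.06,0,0],[-8,-10,46,-0.07,0,0],[-8,-12,46,-0.07,0,0],[-8,-15,45,-0.07,0,0],[0,-18,44,-0.07,0,0],[0,-21,43,-0.07,0,0]])

```text
clock: 11.95
position: [0.5413, -0.0907, 0.253]
tool_rot: [1.063, 1.566, 0.004]
force: [0.5, 1.1, -0.2]
grip_width: 0.0419
```

```bash
python3 - <<'E'
from h import *
delta([.48,-.25,.25],np.radians(41))
E
```

```text
shift mm [   2.7 -131.4  108.9] rot [-0.2045  0.0026 -0.0037] | pos [ 0.5413 -0.0907  0.253 ] yaw_y 29.28 t 11.95 q [-0.31  0.43  0.5   1.81 -0.24  0.96  0.8 ]
```

Call:
jog_arm(commands=[[0,-28,23,-0.07,0,0],[0,-28,23,-0.07,0,0],[0,-28,23,-0.06,0,0],[0,-28,23,0,0,0],[0,-10,8,0,0,0],[0,0,0,0,0,0]])

```text
clock: 12.55
position: [0.495, -0.2606, 0.2568]
tool_rot: [0.459, 1.56, -0.387]
force: [0.6, 0.3, 0.2]
grip_width: 0.042
```

```bash
python3 - <<'E'
from h import *
s=observe();im=grab_frame('wrist');s2=observe();print(s['position'],s2['position'])
np.savez('w12.npz',im=im,p=s['position'],r=s['tool_rot']);save('w12',im)
delta([.48,-.25,.25],np.radians(41))
C=cam('wrist',s)
for n,z in [('mould_upper',.018),('mould_upper_neck',.018)]:
    for x in nets.pinpoint('wrist',n)[:2]: print(n,round(x['p'],2),np.round(x['location'],1),np.round(onz(C,x['location'],z),4))
E
```

```text
[ 0.49502731 -0.2605656   0.25682287] [ 0.49525415 -0.25974819  0.25681606]
shift mm [  6.6  -5.  -17.5] rot [ 0.0091  0.0095 -0.005 ] | pos [ 0.4953 -0.2597  0.2568] yaw_y 41.53 t 12.6 q [ 0.03  0.43  0.47  1.79 -0.23  0.97  1.32]
mould_upper 0.77 [96.9 63.8] [ 0.216  -0.3368  0.018 ]
mould_upper 0.66 [296.9 189.1] [ 0.4933 -0.2965  0.018 ]
mould_upper_neck 0.92 [151.1  89.8] [ 0.2797 -0.319   0.018 ]
mould_upper_neck 0.72 [302.9 135.2] [ 0.4532 -0.2377  0.018 ]
```

View pics/w12.png

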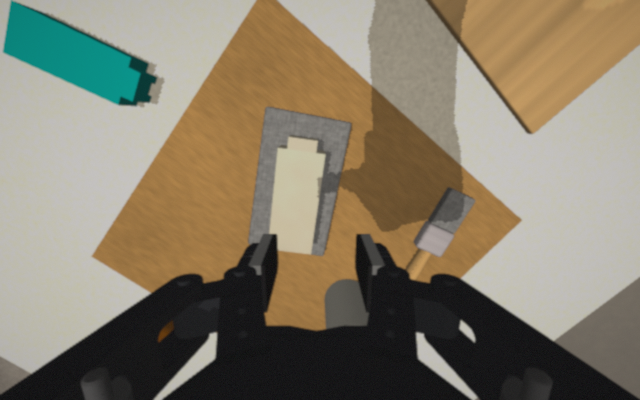

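The wrist picture shows the white upper half on the pad from (297,252) to (302,140), neck up. The turquoise block is far off at (85,60), the brush at (440,220), and the top of the white bottle at (345,300).

```bash
python3 - <<'E'
from h import *
s=observe();im=grab_frame('wrist');s2=observe();print(s['position'],s2['position'])
np.savez('w13.npz',im=im,p=s['position'],r=s['tool_rot']);save('w13',im,[235,95,365,275],4)
E
```

```text
[ 0.49624345 -0.25738487  0.25647031] [ 0.49651034 -0.25691814  0.25641238]
```

View pics/w13.png

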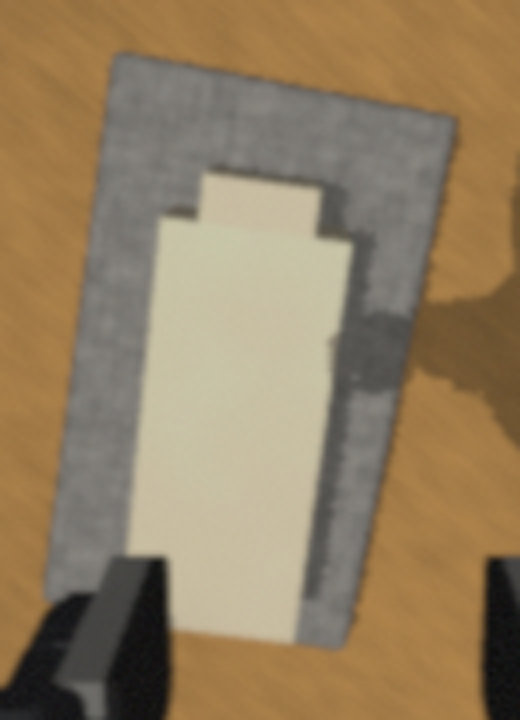

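```bash
python3 - <<'E'
from h import *
d=np.load('w13.npz'); C=cam('wrist',dict(position=d['p'],tool_rot=d['r']))
z=.054
uo=[(.058,.028,z),(.058,-.028,z),(-.072,-.028,z),(.072,.017,z),(.072,-.017,z)]
f=lambda u,v:(235+u/4,95+v/4)
uu=[f(160,218),f(352,240),f(296,643),f(203,173),f(320,187)]
u,r=fit(C,uo,uu,[.49,-.29,2.28]);print('upper',u.round(4),np.degrees(u[2]),r.round(1).tolist())
# pad check z=.018 corners
po=[(.095,.055,.018),(.095,-.055,.018),(-.095,-.055,.018)]
pu=[f(117,55),f(457,118),f(345,647)]
p,r=fit(C,po,pu,[.49,-.29,2.28]);print('pad',p.round(4),np.degrees(p[2]),r.round(1).tolist())
np.savez('up.npz',u=u)
delta([u[0],u[1],.16],u[2]-np.pi/2)
E
```

```text
upper [ 0.4958 -0.2974  2.1679] 124.20880235555708 [[0.0, -0.3], [-0.2, 0.4], [0.2, -0.4], [-0.1, -0.0], [0.0, 0.3]]
pad [ 0.4919 -0.2949  2.1136] 121.10181067894993 [[-1.2, -0.9], [0.7, 0.1], [0.3, 1.9]]
shift mm [ 96.5 -28.   28.9] rot [ 0.1306  0.0081 -0.0061] | pos [ 0.4965 -0.2569  0.2564] yaw_y 41.7 t 12.75 q [ 0.03  0.43  0.47  1.79 -0.23  0.97  1.32]
```

Call:
jog_arm(commands=[[16,-6,6,0.033,0.002,-0.001],[22,-6,6,0.033,0.002,-0.001],[22,-6,7,0.033,0.002,-0.001],[22,-6,7,0.031,0.002,-0.001],[22,-3,4,0,0,0],[0,0,0,0,0,0]], gripper=0)

```text
clock: 13.35
position: [0.4965, -0.2935, 0.1454]
tool_rot: [2.216, 1.568, 1.243]
force: [-0.4, -0.2, -0.1]
grip_width: 0.0856
```

```bash
cat > chku.py <<'E'
from h import *
u=np.load('up.npz')['u']
g=u[:2]-.003*np.array([np.cos(u[2]),np.sin(u[2])])
s=observe();print(s['grip_width'],s['force'].round(1))
delta([*g,.035],u[2]-np.pi/2)
E
python3 chku.py; python3 - <<'E'
from h import *
s=observe();im=grab_frame('wrist');save('w14',im)
u=np.load('up.npz')['u'];C=cam('wrist',s);R=np.array([[np.cos(u[2]),-np.sin(u[2])],[np.sin(u[2]),np.cos(u[2])]])
for q in [(.058,.028,.054),(.058,-.028,.054),(.072,0,.054)]: print(q,proj(C,[*(u[:2]+R@q[:2]),q[2]]).round(1))
E
```

```text
0.08560954525909734 [-0.4 -0.2 -0.1]
shift mm [110.4  -3.    6.1] rot [ 0.001  -0.0019 -0.0025] | pos [ 0.4965 -0.2935  0.1454] yaw_y 34.27 t 13.35 q [ 0.14  0.61  0.43  1.83 -0.35  0.78  1.35]
(0.058, 0.028, 0.054) [[276.4 135.1]]
(0.058, -0.028, 0.054) [[349.3 135.1]]
(0.072, 0, 0.054) [[312.8 116.1]]
```

View pics/w14.png

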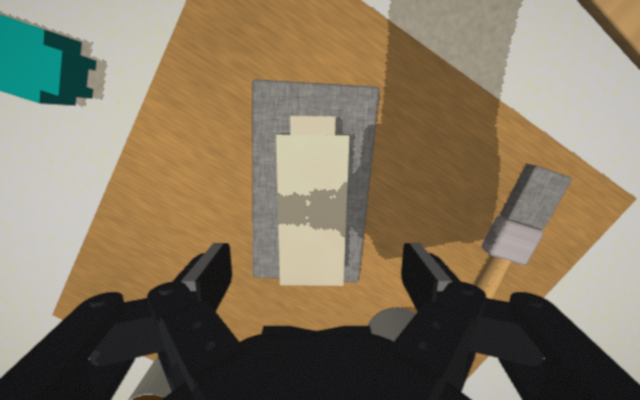

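The shoulder corners show at (276,135) and (349,135), exactly as predicted, so I descend.

Call:
jog_arm(commands=[[28,-2,3,0,-0.001,-0.002],[28,-1,3,0,0,0],[22,0,0,0,0,0],[16,0,0,0,0,0],[8,0,0,0,0,0],[0,0,0,0,0,0]])

```text
clock: 14.0
position: [0.5033, -0.2983, 0.0474]
tool_rot: [0.778, 1.562, -0.19]
force: [0.5, -0.0, -0.3]
grip_width: 0.0853
```

```bash
python3 chku.py
```

```text
0.08526127335397117 [ 0.5 -0.  -0.3]
shift mm [12.3 -5.7 -2. ] rot [ 0.0054  0.0064 -0.0063] | pos [ 0.5033 -0.2983  0.0474] yaw_y 34.52 t 14.0 q [ 0.2   0.76  0.34  1.86 -0.43  0.59  1.42]
```

Call:
jog_arm(commands=[[7,-4,-1,0.004,0.005,-0.004],[5,-2,-1,0.002,0.002,-0.002],[1,0,0,0,0,0],[0,0,0,0,0,0]])

```text
clock: 14.4
position: [0.4983, -0.3005, 0.0363]
tool_rot: [0.748, 1.568, -0.227]
force: [0.2, 0.9, 0.9]
grip_width: 0.0854
```

```bash
python3 chku.py
```

```text
0.08538276126773352 [0.2 0.9 0.9]
shift mm [ 1.3 -0.3 -0.9] rot [-0.0006  0.0019 -0.0017] | pos [ 0.4983 -0.3005  0.0363] yaw_y 34.17 t 14.4 q [ 0.21  0.78  0.33  1.86 -0.43  0.57  1.42]
```

Call:
jog_arm(commands=[[0,0,0,0,0.001,-0.001],[0,0,0,0,0,0],[0,0,0,0,0,0],[0,0,0,0,0,0],[0,0,0,0,0,0],[0,0,0,0,0,0]], gripper=255, newtons=80)

```text
clock: 15.0
position: [0.4986, -0.3005, 0.0372]
tool_rot: [0.786, 1.569, -0.188]
force: [-0.6, -0.1, 0.1]
grip_width: 0.0544
```

```bash
python3 chku.py;  python3 - <<'E'
from h import *
s=observe();im=grab_frame('wrist');save('w15',im);np.savez('w15.npz',im=im,p=s['position'],r=s['tool_rot'])
u=np.load('up.npz')['u'];C=cam('wrist',s);R=np.array([[np.cos(u[2]),-np.sin(u[2])],[np.sin(u[2]),np.cos(u[2])]])
for q in [(.058,.028,.054),(.058,-.028,.054),(.072,.017,.054),(.072,-.017,.054)]: print(q,proj(C,[*(u[:2]+R@q[:2]),q[2]]).round(1))
E
```

```text
0.05439321289676879 [-0.6 -0.1  0.1]
shift mm [ 2.2 -0.5 -1.1] rot [-0.0007  0.0013 -0.0013] | pos [ 0.4986 -0.3005  0.0372] yaw_y 34.17 t 15.0 q [ 0.21  0.78  0.33  1.86 -0.43  0.57  1.42]
(0.058, 0.028, 0.054) [[244.8 131.6]]
(0.058, -0.028, 0.054) [[386.7 131.5]]
(0.072, 0.017, 0.054) [[271.2  93.9]]
(0.072, -0.017, 0.054) [[360.3  93.9]]
```

View pics/w15.png

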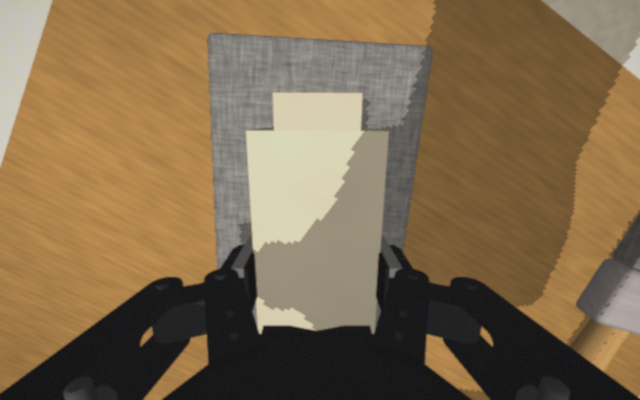

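```bash
python3 - <<'E'
from h import *
d=np.load('w15.npz'); s=dict(position=d['p'],tool_rot=d['r']);C=cam('wrist',s);save('w15a',d['im'],[230,80,400,150],4)
z=.054
uo=[(.058,.028,z),(.058,-.028,z),(.072,.017,z),(.072,-.017,z)]
uu=[(246.3,131),(388,130.7),(273,93.3),(362,93.2)]
u,r=fit(C,uo,uu,np.load('up.npz')['u']);print('upper',u.round(4),np.degrees(u[2]),r.round(1).tolist())
R=Rt(s); v=R.T@(np.array([u[0],u[1],s['position'][2]])-s['position']); print('upper origin in tool',(v*1000).round(2),'yaw rel', u[2]-np.arctan2(R[1,1],R[0,1])-np.pi/2)
E
```

```text
upper [ 0.4962 -0.2968  2.1678] 124.20623673487437 [[0.0, -0.0], [0.3, 0.1], [-0.3, -0.1], [-0.1, -0.0]]
upper origin in tool [-0.01  0.1  -4.36] yaw rel 0.0006193311435438442
```

View pics/w15a.png

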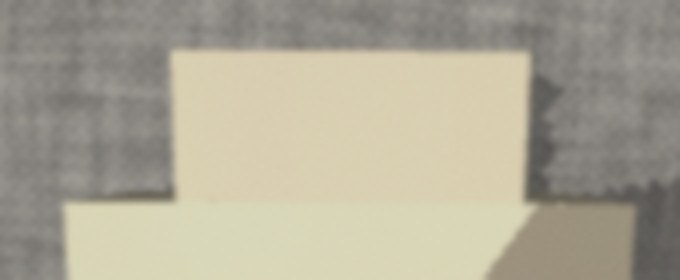

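The block sits centred in the jaws: 0.1 mm off in y, yaw error 0.0006 rad, origin 4.4 mm toward the neck. I lift and turn.

Call:
jog_arm(commands=[[-10,0,0,0,0,0],[-20,0,0,0,0,0],[-30,0,0,0,0,0],[-35,0,0,0.05,0,0],[-30,5,-10,0.1,0,0],[-10,10,-20,0.1,0,0],[0,10,-30,0.1,0,0],[0,8,-35,0.1,0,0],[0,7,-38,0.1,0,0],[0,6,-38,0.08,0,0]])

```text
clock: 16.05
position: [0.5022, -0.1227, 0.1835]
tool_rot: [1.71, 1.565, 0.071]
force: [0.5, -0.2, -3.1]
grip_width: 0.0548
```

```bash
cat > chkp.py <<'E'
from h import *
import sys
z=float(sys.argv[1]); l=np.load('low.npz')['l']; 
c=np.array([np.cos(l[2]),np.sin(l[2])]); g=l[:2]-.0044*c
s=observe();print(s['grip_width'],s['force'].round(1),s['moment'].round(2))
delta([*g,z],l[2]-np.pi/2)
E
python3 chkp.py .15
```

```text
0.05481092496304541 [ 0.5 -0.2 -3.1] [-0.01 -0.07 -0.02]
shift mm [  34.1   48.3 -409.3] rot [-0.0021 -0.0008 -0.0055] | pos [ 0.5022 -0.1227  0.1835] yaw_y -3.9 t 16.05 q [-0.37  0.52  0.68  1.97 -0.45  0.8   0.5 ]
```

Call:
jog_arm(commands=[[0,5,-40,0,0,0],[0,5,-40,0,0,0],[0,5,-40,0,0,0],[0,5,-40,0,0,0],[2,5,-40,0,0,0],[2,5,-40,0,0,0],[2,5,-40,0,0,0],[2,5,-40,0,0,0]])

```text
clock: 16.85
position: [0.5647, 0.2084, 0.1826]
tool_rot: [2.187, 1.561, 0.543]
force: [1.2, -0.0, -3.7]
grip_width: 0.0546
```

```bash
python3 chkp.py .15
```

```text
0.05462954068379911 [ 1.2 -0.  -3.7] [-0.01 -0.04  0.03]
shift mm [ 33.1   8.1 -74.7] rot [-0.0064 -0.0058 -0.0083] | pos [0.5647 0.2084 0.1826] yaw_y -4.15 t 16.85 q [-0.9   0.65  0.67  1.75 -0.5   0.91 -0.08]
```

Call:
jog_arm(commands=[[0,3,-30,-0.002,-0.002,-0.004],[0,3,-22,-0.002,-0.002,-0.004],[8,2,-12,-0.002,-0.002,0],[12,0,-6,0,0,0],[8,0,0,0,0,0],[0,0,0,0,0,0]])

```text
clock: 17.45
position: [0.5759, 0.2852, 0.1533]
tool_rot: [-1.953, 1.569, 2.699]
force: [0.6, 0.9, -3.1]
grip_width: 0.0544
```

```bash
python3 chkp.py .10
```

```text
0.054358635597031725 [ 0.6  0.9 -3.1] [-0.03  0.03  0.02]
shift mm [53.3  2.7  2.6] rot [ 0.0059 -0.0005  0.0013] | pos [0.5759 0.2852 0.1533] yaw_y -3.44 t 17.45 q [-0.95  0.75  0.64  1.65 -0.54  0.93 -0.16]
```

Call:
jog_arm(commands=[[10,2,2,0.004,0,0.001],[14,1,1,0.002,0,0],[14,0,0,0,0,0],[10,0,0,0,0,0],[5,0,0,0,0,0],[0,0,0,0,0,0]])

```text
clock: 18.05
position: [0.5791, 0.2775, 0.0952]
tool_rot: [-0.801, 1.569, -2.444]
force: [-1.3, -0.2, -2.1]
grip_width: 0.0543
```

```bash
python3 chkp.py .09; python3 - <<'E'
from h import *
s=observe();save('w16',grab_frame('wrist'));save('s16',grab_frame('scene'),[340,140,460,240],6);save('d16',grab_frame('side'),[260,130,380,230],6)
E
python3 chkp.py .09
```

```text
0.05428277370167333 [-1.3 -0.2 -2.1] [-0.01 -0.02 -0.05]
shift mm [ 5.2 -1.  -4.9] rot [-0.0057  0.001   0.001 ] | pos [0.5791 0.2775 0.0952] yaw_y -4.11 t 18.05 q [-0.91  0.82  0.59  1.68 -0.59  0.83 -0.12]
0.054754411824398656 [ 0.3 -0.8 -1.9] [-0.04 -0.05 -0.03]
shift mm [ 6.5 -1.5 -4.5] rot [-0.0055  0.0001 -0.0003] | pos [0.5796 0.2779 0.0965] yaw_y -4.1 t 18.2 q [-0.91  0.82  0.59  1.68 -0.59  0.83 -0.12]
```

View pics/w16.png

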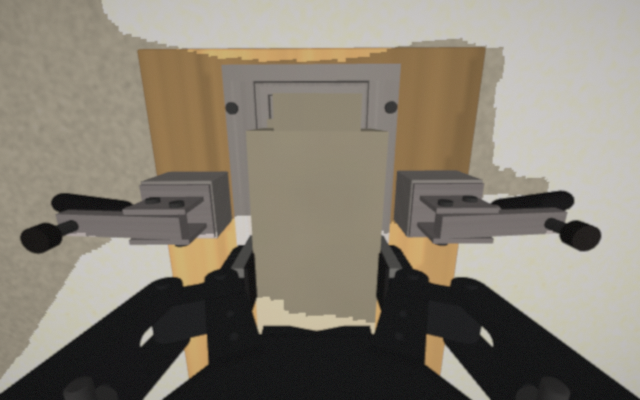

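View pics/d16.png

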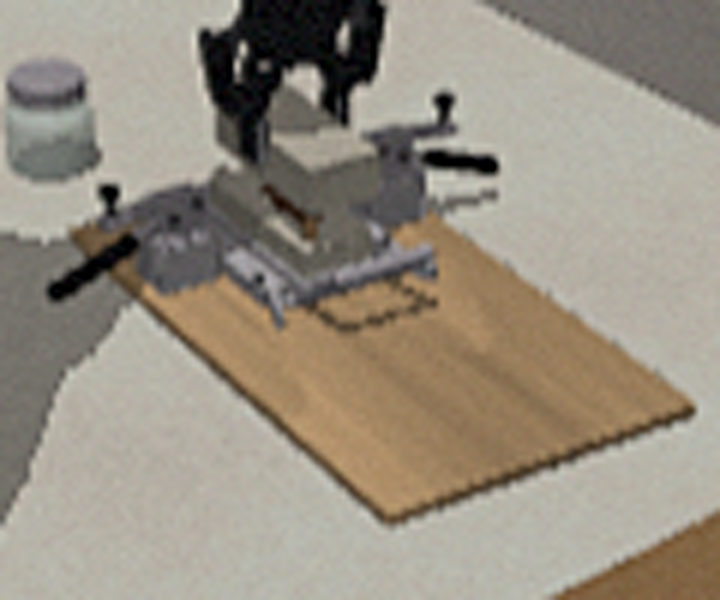

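The upper half hovers 15 mm above the dowels. I'll correct the 4.5 mm and 1.3 mm drift, then lower in small steps.

Call:
jog_arm(commands=[[1,-1.2,-4.5,-0.005,0,0],[2,0,-0.5,0,0,0],[0,0,0,0,0,0]])

```text
clock: 18.5
position: [0.5791, 0.2841, 0.0945]
tool_rot: [2.184, 1.569, 0.548]
force: [0.1, -0.6, -2.9]
grip_width: 0.0545
```

```bash
python3 chkp.py .085
```

```text
0.054516348496243046 [ 0.1 -0.6 -2.9] [-0.01  0.05  0.01]
shift mm [ 9.5 -0.6  1.7] rot [ 0.0007 -0.0013 -0.0018] | pos [0.5791 0.2841 0.0945] yaw_y -3.74 t 18.5 q [-0.92  0.82  0.59  1.68 -0.59  0.83 -0.13]
```

Call:
jog_arm(commands=[[2,-0.5,1.2,0,-0.001,-0.001],[2,0,0,0,0,0],[2,0,0,0,0,0],[2,0,0,0,0,0],[0,0,0,0,0,0]])

```text
clock: 19.0
position: [0.5785, 0.2829, 0.086]
tool_rot: [1.926, 1.57, 0.29]
force: [-0.6, -0.4, -3.0]
grip_width: 0.0546
```

```bash
python3 chkp.py .083
```

```text
0.054577085359990216 [-0.6 -0.4 -3. ] [-0.03 -0.02 -0.02]
shift mm [ 3.  -0.   0.5] rot [ 0.0007 -0.0003 -0.0009] | pos [0.5785 0.2829 0.086 ] yaw_y -3.74 t 19.0 q [-0.91  0.83  0.58  1.68 -0.6   0.81 -0.12]
```

Call:
jog_arm(commands=[[1.5,0,0.3,0,0,-0.001],[1.5,0,0,0,0,0],[1.5,0,0,0,0,0],[1.5,0,0,0,0,0],[1.5,0,0,0,0,0]])

```text
clock: 19.5
position: [0.5786, 0.2826, 0.078]
tool_rot: [2.969, 1.57, 1.332]
force: [-0.0, 0.3, -2.3]
grip_width: 0.0548
```

```bash
python3 chkp.py .0672
```

```text
0.05479423698915597 [-0.   0.3 -2.3] [ 0.04  0.06 -0.01]
shift mm [10.8 -0.2  0.1] rot [ 0.0006 -0.0005 -0.0001] | pos [0.5786 0.2826 0.078 ] yaw_y -3.75 t 19.5 q [-0.9   0.84  0.58  1.68 -0.6   0.8  -0.12]
```

The dowel tips are inside the sockets with no contact force. I continue down.

Call:
jog_arm(commands=[[1.2,0,0,0,0,0],[1.2,0,0,0,0,0],[1.2,0,0,0,0,0],[1.2,0,0,0,0,0]])

```text
clock: 19.9
position: [0.5786, 0.2826, 0.0727]
tool_rot: [-3.005, 1.57, 1.642]
force: [0.5, 0.8, -2.4]
grip_width: 0.0547
```

```bash
python3 chkp.py .0672
```

```text
0.054746864867782394 [ 0.5  0.8 -2.4] [0.01 0.   0.01]
shift mm [ 5.5 -0.2  0.1] rot [ 0.0007 -0.0004  0.0001] | pos [0.5786 0.2826 0.0727] yaw_y -3.74 t 19.9 q [-0.9   0.85  0.57  1.69 -0.61  0.79 -0.11]
```

Call:
jog_arm(commands=[[1,0,0,0,0,0],[1,0,0,0,0,0],[1,0,0,0,0,0]])

```text
clock: 20.2
position: [0.5786, 0.2826, 0.0694]
tool_rot: [-3.0, 1.57, 1.647]
force: [0.1, -0.5, -2.1]
grip_width: 0.0546
```

```bash
python3 chkp.py .0672
```

```text
0.05456543316981257 [ 0.1 -0.5 -2.1] [0.03 0.04 0.03]
shift mm [ 2.2 -0.2  0.1] rot [ 0.0006 -0.0004  0.0001] | pos [0.5786 0.2826 0.0694] yaw_y -3.74 t 20.2 q [-0.9   0.85  0.57  1.69 -0.61  0.79 -0.11]
```

Call:
jog_arm(commands=[[0.8,0,0,0,0,0],[0.8,0,0,0,0,0],[0.8,0,0,0,0,0]])

```text
clock: 20.5
position: [0.5786, 0.2826, 0.0672]
tool_rot: [-3.057, 1.57, 1.59]
force: [-6.7, -2.2, 17.2]
grip_width: 0.0548
```

```bash
python3 chkp.py .0672
```

```text
0.0548053805241706 [-6.7 -2.2 17.2] [-0.41  1.41  0.03]
shift mm [ 0.  -0.2  0.2] rot [ 0.0006 -0.0006  0.0001] | pos [0.5786 0.2826 0.0672] yaw_y -3.74 t 20.5 q [-0.9   0.86  0.57  1.69 -0.61  0.78 -0.11]
```

Contact came at exactly the expected height: +17 N on the tool plus about 3 N of weight. Next I find the row shift that holds steady.

Call:
jog_arm(commands=[[0.5,0,0,0,0,0],[0.5,0,0,0,0,0]])

```text
clock: 20.7
position: [0.5786, 0.2826, 0.0672]
tool_rot: [-2.951, 1.57, 1.696]
force: [-4.3, -0.7, 7.5]
grip_width: 0.0549
```

```bash
python3 chkp.py .0672
```

```text
0.05486652304262375 [-4.3 -0.7  7.5] [-0.3   0.82 -0.01]
shift mm [ 0.  -0.2  0.2] rot [ 0.0007 -0.0012  0.0002] | pos [0.5786 0.2826 0.0672] yaw_y -3.74 t 20.7 q [-0.9   0.86  0.56  1.69 -0.61  0.78 -0.11]
```

Call:
jog_arm(commands=[[0.7,0,0,0,0,0],[0.9,0,0,0,0,0],[0.9,0,0,0,0,0]])

```text
clock: 21.0
position: [0.5786, 0.2826, 0.0672]
tool_rot: [-2.95, 1.568, 1.697]
force: [-6.3, -1.4, 14.6]
grip_width: 0.0547
```

```bash
python3 chkp.py .0672; python3 - <<'E'
from h import *
for i in range(4):
    if i<2: im=grab_frame(['side','wrist'][i]); save(['d17','w17'][i],*( (im,[260,130,380,230],6) if i==0 else (im,)))
    else: im=grab_frame('scene')
    s=observe();print(s['clock'],s['force'].round(1),s['position'].round(5))
save('s17',im,[340,140,460,240],6)
E
```

```text
0.054652988292635714 [-6.3 -1.4 14.6] [-0.58  1.41  0.  ]
shift mm [ 0.  -0.2  0.2] rot [ 0.0006 -0.0028  0.0005] | pos [0.5786 0.2826 0.0672] yaw_y -3.74 t 21.0 q [-0.9   0.86  0.56  1.69 -0.61  0.78 -0.11]
21.05 [-7.  -1.7 14.9] [0.57867 0.28262 0.06722]
21.1 [-6.5 -2.2 14.4] [0.57865 0.28262 0.06721]
21.15 [-7.7 -1.4 16. ] [0.57866 0.28259 0.06721]
21.2 [-7.9 -1.5 14.6] [0.57862 0.2826  0.06718]
```

View pics/d17.png

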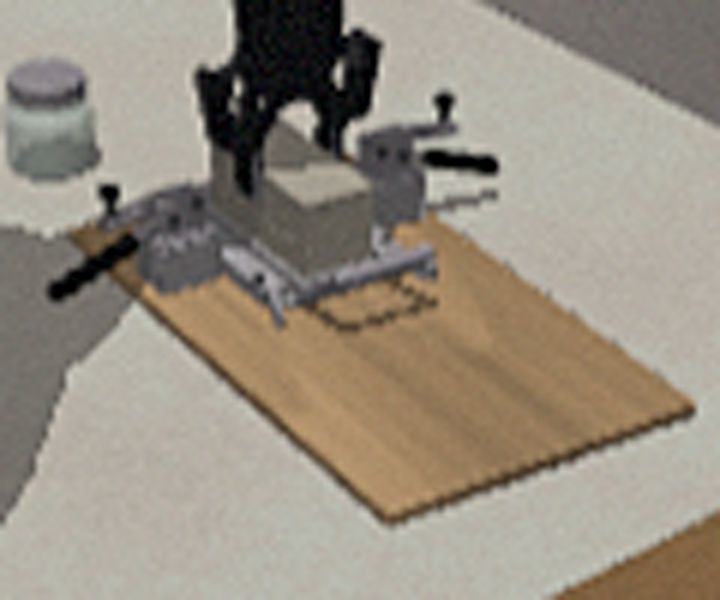

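View pics/w17.png

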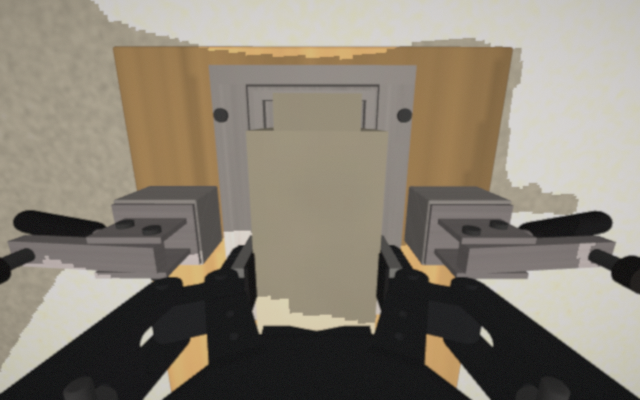

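View pics/s17.png

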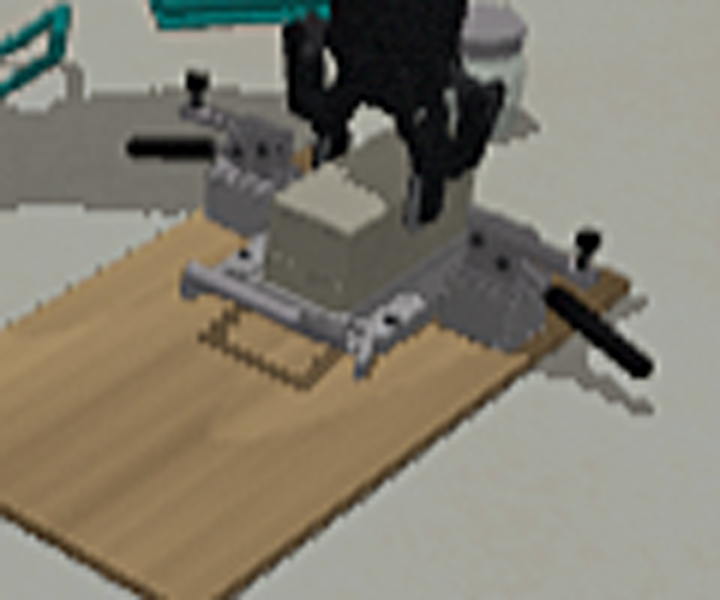

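The pictures show no gap at the joint. The force is steady at about 15 N plus weight, so about 17 N on the joint. I'm handing in.

```bash
python3 - <<'E'
from h import *
print(bot.job_done()); s=observe();print(s['clock'],s['force'].round(1),s['position'].round(4),s['grip_width'])
E
```

```text
the job is handed in; nothing more can be done
None
the job is handed in; nothing more can be done
```

I slid the tray home by its handle, then set the upper half on the dowels, neck over neck. I handed the job in at about 21 s, still gripping and pressing down.

**Last checks:**
- **Tray:** it met the stop at 26 N, within 1 mm of the position measured beforehand.
- **Fit:** the upper half went down over the dowels with no noticeable force. It touched at the exact height expected for a closed joint (TCP z 67.2 mm), and the side and scene views showed no gap.
- **Push:** it held steady at about 15 N on the wrist, which I put at roughly 17 N on the joint with the block's weight (about 3 N) added.
- **Bystanders:** the bottles, jar and brush were never touched. The jar looked in place in the last pictures; I did not re-measure the others.

**Not quite in agreement:**
- The two views of the lower half differed by about 2 mm along the jig. I used the closer one, and the fit bore it out.
- About 6–8 N of sideways force stayed on the wrist during the push, and I left it.
- The interface reports no verdict, and the force could not be read after hand-in.

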